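# Tip-test the clip jars and close up the rack row

## Task

Check the seals of the small clip jars on the counter and put them away in the order orange, red, green (one may be missing): take one, tip it to about 40 degrees above the steel drip tray for three seconds, bring it level and stand it on the front tier of the bamboo rack with its clip to the front, before you tip the next; the row runs in that order from the fixed cheek, and the sliding stop must first be slid back to make room. Then slide the stop up gently until the jars stand closed up against the fixed cheek and its sprung pad is pressed in about halfway, neither just touching nor bottomed, and let go. Never drop a jar or lay one over, and leave everything else where it stands.

Things in the scene. Friction and masses are not known exactly. Their poses are not given: they have to be found in the camera images.
- jar_orange: small closed clip-lid glass jar, orange contents and lid, about 0.22 kg. Body a plain cylinder 62 mm across up to 68 mm, neck and lid 56 mm across above, 90 mm tall in all. Origin: centre of its underside, z up its axis. The wire clip sticks out 10 mm on its -x side, 35 to 69 mm up; its +y and -y sides are bare. Starts on the counter, yaw within 0.6 rad. May be absent (None).
- jar_orange_clip (a point): the wire clip of the orange jar: point 37 mm from the jar's axis on its -x side, 52 mm above its underside
- jar_red: small closed clip-lid glass jar, red contents and lid, about 0.22 kg. Body a plain cylinder 62 mm across up to 68 mm, neck and lid 56 mm across above, 90 mm tall in all. Origin: centre of its underside, z up its axis. The wire clip sticks out 10 mm on its -x side, 35 to 69 mm up; its +y and -y sides are bare. Starts on the counter, yaw within 0.6 rad. May be absent (None).
- jar_red_clip (a point): the wire clip of the red jar: point 37 mm from the jar's axis on its -x side, 52 mm above its underside
- jar_green: small closed clip-lid glass jar, green contents and lid, about 0.22 kg. Body a plain cylinder 62 mm across up to 68 mm, neck and lid 56 mm across above, 90 mm tall in all. Origin: centre of its underside, z up its axis. The wire clip sticks out 10 mm on its -x side, 35 to 69 mm up; its +y and -y sides are bare. Starts on the counter, yaw within 0.6 rad. May be absent (None).
- jar_green_clip (a point): the wire clip of the green jar: point 37 mm from the jar's axis on its -x side, 52 mm above its underside
- tray: shallow brushed steel drip tray on the counter, fixed, 150 mm (x) by 200 mm (y), rim 14 mm high. Origin: centre of its underside
- rack: fixed bamboo rack, three stepped tiers, 400 mm long along its y, front (-x) to the robot. Origin: under the middle of the front tier's row. Heights over the counter: front tier floor 18 mm, its front lip 30, second tier 55, third 95. Front channel x -36 to +36 mm between lip and riser, y -212 to +165. Guide rod 7 mm thick along y at x +52 mm, 66 mm up
- cheek (a point): foot of the inner face of the rack's fixed cheek (13 mm thick, top 92 mm above the counter), at the +y end of the front tier: on the tier's floor, on the row's centre line; axes as the rack's, so the row runs from it along -y. Rack-frame position (0, 165, 18) mm
- stop (a joint): sliding stop of the front tier, m: 0 = nearest the fixed cheek, grows to 0.267 as it is slid away (rack -y). The face of its relaxed pad is then 55 mm + this value from the fixed cheek. It slides with about 8 N of friction and stays where it is left
- tongue (a point): middle of the dark wooden grip tongue on top of the stop: 20 mm (rack x) by 16 mm (rack y), from 84 to 126 mm above the counter, this point at 108 mm; 25 mm behind (-y of) the relaxed pad's face. The stop's board under it is 64 mm wide (x), 10 mm thick, up to 84 mm high
- pad (a joint): how far the stop's sprung pad is pressed in, m: 0 relaxed, 0.010 bottomed on its springs (800 N/m, so 8 N when bottomed)
- pad_face (a point): middle of the cork face of the sprung pad (56 mm by 42 mm), which looks to rack +y, 47 mm above the counter; it moves with the pad
- honey_pot: cream and amber ceramic honey pot with its lid on, 82 mm across, 100 mm tall; a bystander. Origin: centre of its underside
- canister: brushed steel canister with lid and wooden knob, 107 mm across, 162 mm tall; a bystander. Origin: centre of its underside
- containers: three nested empty plastic containers, 140 by 170 mm, 95 mm tall; bystanders. Origin: centre of the underside
- big_jar: large empty glass jar with a spring clip lid, 96 mm across, 140 mm tall; a bystander. Origin: centre of its underside
- spice_yellow: spice bottle, yellow with black cap, 43 mm across, 74 mm tall, on the rack's second tier; a bystander. Origin: centre of its underside
- spice_brown: spice bottle, brown with black cap, same size, on the third tier; a bystander
- spice_paprika: spice bottle, red-brown with black cap, same size, on the third tier; a bystander
There are look-alikes about, which are no part of the job. There is more than one size of the jar_green; the job needs the largest.

How it is judged:
By the outcome, as a careful person would: the job done as asked, in the order asked, and still so for the second after the job is handed in, with the robot touching nothing.
Of jar_orange, jar_red, jar_green only 2 to 3 are there at a start; the rules pass over those that are not, and their reading is None.
At some moment in a run one of jar_orange, jar_red, jar_green may be knocked a few centimetres aside while the robot is not near it.
It also fails if it takes over 210 s, if anything falls off the work surface, if the arm or the gripper's body presses on something with over 40 N, if the wrist force passes 120 N, or if a joint passes its speed limit or range.

## Robot

A 6-joint arm with a two-finger parallel gripper is mounted at the origin on the work surface. World frame = base frame: x ahead of the robot, y to its left, z up, the work surface at z = 0. Lengths are in mm, angles in rad, forces in N, time in s.
With the tool pointing down it reaches from about 300 to 775 mm from the base axis. Payload 14.6 kg.
Tool frame: the origin (TCP) lies midway between the tips of the shut fingers; the grasp point (between the pads) lies 19 mm behind it (ctrl.hold_point_z is the z of the grasp point in the tool frame, in mm); z points along the fingers, y is the line along which they close (so a half turn about z gives the same grasp; the last joint's range is limited). The gripper opens to 85 mm and grips with 20 to 120 N. Pads are 22 mm wide; open, the fingers measure 114 mm over their backs; the gripper's body (76 mm by 85 mm) begins 54 mm behind the grasp point. The pads swing forward as they close: fully open they stand 13 mm farther back than shut.
Start: joints at [-1.238, 0.3, 1.521, -0, 1.321, -0.067], TCP at [214.071, -506.619, 231.281] pointing down, gripper open.
Joint ranges: [-3.03, 3.03], [-0.79, 2.21], [0.23, 2.52], [-1.04, 4.18], [0, 3.07], [-2.55, 2.55]. Speed limits (rad/s): [2.22, 2.22, 2.57, 3.14, 3.14, 3.14].

## Interface

Orientations are given as a rotation vector (axis times angle).
In Python, from rig import get_state, vision, ctrl gives the robot as it stands. The module is installed in compiled form; this text tells all that it offers.
- The arm moves only by the tool send_rows, never from a script. Its arguments are lists of equal length, an entry for each row: "angular": the turn, a rotation vector about the tool's x, y, z in degrees, a list of three; "dp": the shift along the tool's x, y, z in mm, a list of three; "jaw": the opening, from 0 (shut) to 1 (fully open). A call has 1 to 10 rows; each row is the pose to reach, as a shift and turn from the pose commanded when the call began, along the tool's axes at that moment; what a row does not reach only later rows make up. A row lasts 1/12 s, in which the tool goes at most 41.7 mm and 7.16 degrees, less where a joint would pass 70% of its speed; a pose out of reach is approached as far as the arm can. A call with a gripper value outside its range is refused whole. The fingers move at their own pace and stop on an object; "grip_force" is the grip in N (left out, the last holds). Time passes only in rows, so rows that repeat a pose let the fingers close. It gives the time, the measured TCP pose, the force, the opening and the grip force at its end, in the units of the state.
- get_state(): the state, without advancing time (a new reading comes with each control period).
- vision.read_camera(name): name is "scene" or "top" or "wrist"; returns a dict with "color" (480x640x3 uint8, red, green, blue), "depth" (480x640 float32, mm along the optical axis (not along the pixel's ray), 0 where there is no reading), "fx", "fy", "cx", "cy" (pixels), "R" (3x3) and "t" (3): a world point X has camera coordinates R X + t; the wrist camera has in their place "mount" (4x4, takes a point from camera to tool coordinates, whose origin is the TCP and whose axes are the flange's). Camera axes: x right, y down, z forward; pixel columns grow to the right and rows downward; lengths in mm; the calibration is good to about 2 mm. A picture is of the moment at which its call begins: read the wrist's pose just before it.
- ctrl.sign_off(): hands the job in; it is judged then, once.
The state is a dict: "time_s": time; "qpos": joint angles; "joint_vel": joint speeds; "effort": joint torques, N m; "eef_pos": TCP position; "tcp_rot": TCP orientation; "force": force on the tool from outside, world axes, zero at the start; "moment": the same for the moment, N m; "finger_gap": opening from 0.0 (shut) to 1.0 (fully open); "gripper_force": force on a finger pad.
Only numpy, scipy, OpenCV 4.12 (cv2) and the standard library are available. Lean on these libraries where they do the work, as an engineer would, in place of code of your own. Each camera call takes 0.05 s, during which the arm holds its last target. There are 200 camera calls.

## Working session

There is one attempt and no reset: what is moved stays moved. The work goes in short steps, Python scripts to look and compute and a tool call to move; the robot and the scene stay as the last step left them, time stands still between calls to the robot, and variables do not carry over. Pictures are saved under pics/ and viewed, at most 14 in all, crops included, and the job is handed in when it is done.

Besides the shell and the picture viewer there is one more tool, called after "Request:" as name(argument=value, ...), one argument or row to a line, values as JSON. send_rows: Moves the arm, as the interface text tells. Its arguments: {"type":"object","properties":{"angular":{"type":"array","items":{"type":"array","items":{"type":"number"}}},"dp":{"type":"array","items":{"type":"array","items":{"type":"number"}}},"jaw":{"type":"array","items":{"type":"number"}},"grip_force":{"type":"number"}},"required":["angular","dp","jaw"]}

```bash
mkdir -p pics
cat > h.py <<'E'
import numpy as np,cv2
from scipy.spatial.transform import Rotation as Ro
from rig import get_state,vision,ctrl
def snap(n,f=None):
    s=get_state();c=vision.read_camera(n)
    if n=="wrist":
        T=np.eye(4);T[:3,:3]=Ro.from_rotvec(s["tcp_rot"]).as_matrix();T[:3,3]=s["eef_pos"];c["T"]=T@c["mount"]
    else:
        T=np.eye(4);T[:3,:3]=c["R"].T;T[:3,3]=-c["R"].T@c["t"];c["T"]=T
    if f: cv2.imwrite("pics/"+f,c["color"][:,:,::-1])
    return c
def cloud(c):
    v,u=np.mgrid[:480,:640];d=c["depth"]
    p=np.stack([(u-c["cx"])/c["fx"]*d,(v-c["cy"])/c["fy"]*d,d],-1)
    w=p@c["T"][:3,:3].T+c["T"][:3,3];w[d==0]=np.nan
    return w
def st():
    s=get_state();print({k:np.round(v,3).tolist() for k,v in s.items()})
E
python3 - <<'E'
from h import *
st()
for n in("scene","top"):
    c=snap(n,n+"0.png");np.savez(n+"0.npz",w=cloud(c),T=c["T"],K=[c["fx"],c["fy"],c["cx"],c["cy"]]);print(n,c["T"].round(2).tolist(),c["fx"])
E
```

```text
{'time_s': 0.0, 'qpos': [-1.238, 0.3, 1.522, 0.0, 1.321, -0.067], 'joint_vel': [-0.0, 0.0, 0.001, 0.001, 0.001, 0.001], 'effort': [-0.001, -54.35, -36.18, -0.0, 0.004, -0.0], 'eef_pos': [214.016, -506.396, 230.711], 'tcp_rot': [-3.078, -0.624, 0.0], 'force': [-0.21, -0.202, 0.699], 'moment': [-0.007, -0.01, 0.081], 'gripper_force': 0.0, 'finger_gap': 1.0}
scene [[0.49, 0.74, -0.46, 1151.54], [0.87, -0.41, 0.27, -344.02], [0.01, -0.53, -0.85, 1260.91], [0.0, 0.0, 0.0, 1.0]] 588.1652662619983
top [[-0.02, -1.0, 0.07, 424.76], [-1.0, 0.02, -0.0, 8.19], [0.0, -0.07, -1.0, 1443.61], [0.0, 0.0, 0.0, 1.0]] 576.0914006037235
```

View pics/scene0.png

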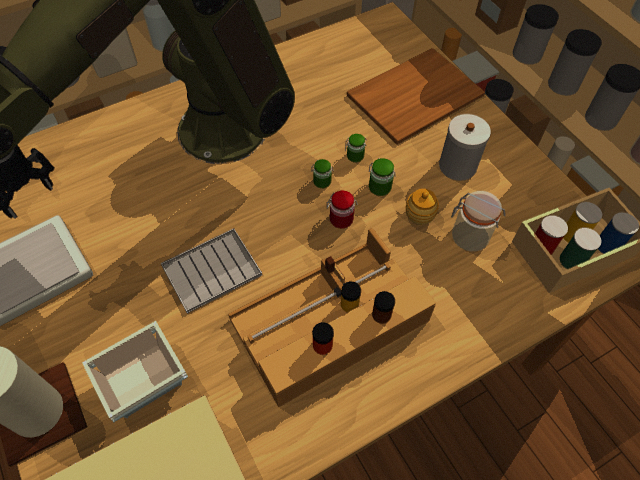

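View pics/top0.png

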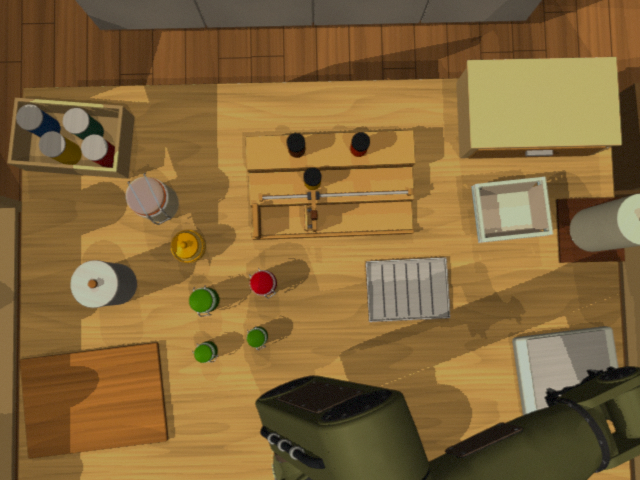

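The orange jar is absent. In the top view, red is at (263,283), the big green at (203,300) and two smaller greens at (205,352) and (257,338). The rack spans (250–413, 130–237), with the tongue near (314,210) and the tray at (408,289). Next I'll measure these and crop closer.

Run:
```python
from h import *
z=np.load("top0.npz");w=z["w"];im=cv2.imread("pics/top0.png")
hsv=cv2.cvtColor(im,cv2.COLOR_BGR2HSV);H,S,V=hsv[...,0].astype(int),hsv[...,1],hsv[...,2]
def rep(n,m):
    k,l,s,_=cv2.connectedComponentsWithStats(m.astype(np.uint8))
    for i in range(1,k):
        if s[i,4]>60:
            p=w[l==i];p=p[~np.isnan(p[:,0])];zt=np.percentile(p[:,2],95);q=p[p[:,2]>zt-5]
            print(n,s[i],"top z",zt.round(1),"mid",((q.min(0)+q.max(0))/2).round(1),"ext",np.ptp(q,0).round(1))
rep("red",((H<6)|(H>174))&(S>200)&(V>90)); rep("green",(H>45)&(H<75)&(S>170)&(V>60))
def g(u,v): return w[v,u].round(1)
for n,u,v in [("tray TL",368,261),("tray TR",448,258),("tray BL",371,320),("tray BR",449,317),("lip L",262,236),("lip R",405,232),("tongue",314,208),("tongue2",314,215),("cheek",256,215),("cheek",256,232),("rod",280,198),("rod",400,193),("floor",370,215),("floor",300,215),("tier2",380,180)]: print(n,g(u,v))
a=cv2.resize(im[110:250,235:425],None,fx=4,fy=4,interpolation=cv2.INTER_CUBIC);cv2.imwrite("pics/crack.png",a)
s=cv2.imread("pics/scene0.png");cv2.imwrite("pics/cjars.png",cv2.resize(s[120:320,230:480],None,fx=3,fy=3,interpolation=cv2.INTER_CUBIC)[:600,:800])
```

```text
red [250 272  23  22 379] top z 94.2 mid [435.4 139.4  93.8] ext [49.  49.4  9.1]
tray TL [ 483.6 -120.7   13.2]
tray TR [ 487.4 -323.    -1.2]
tray BL [ 337.1 -125.2    1.6]
tray BR [ 340.8 -317.6    9.6]
lip L [550.3 140.3  27.6]
lip R [ 553.  -213.3   23.6]
tongue [609.2  10.5  85.4]
tongue2 [587.6  10.8 125. ]
cheek [595.  148.   89.1]
cheek [554.6 148.6  88.7]
rod [637.7  91.9  66.9]
rod [ 643.8 -197.6   66.3]
floor [ 598.2 -128.7   14.9]
floor [601.6  45.9  17.4]
tier2 [ 678.9 -151.8   52.8]
```

View pics/crack.png

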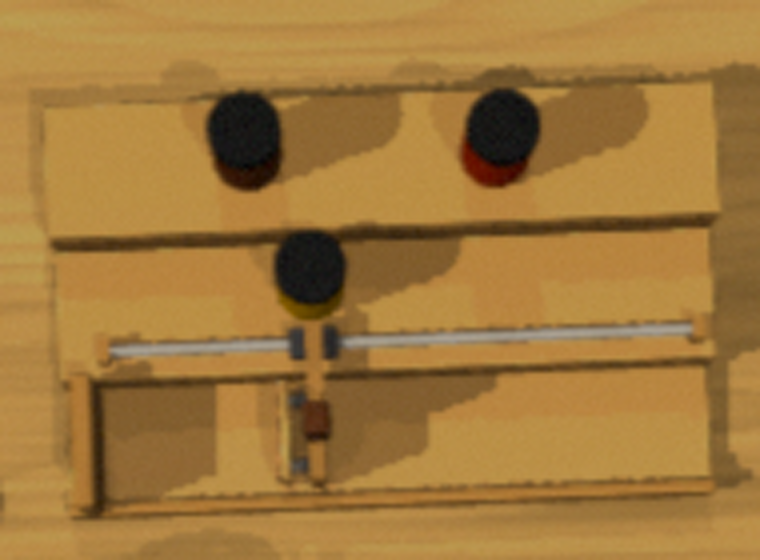

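View pics/cjars.png

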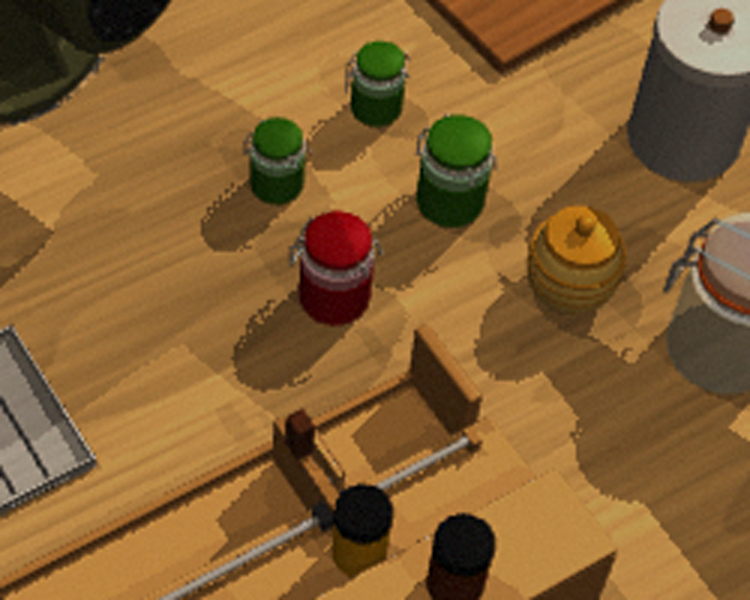

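Red's clip shows on its left (crop (298,250)). The stop stands about 55 mm from the cheek, with its tongue near crop (316,418). Next: fit the rack frame and find the greens.

```bash
cat >> h.py <<'E'
def go(pos,yaw_deg=0.6,tilt=0):
    """tool x at world yaw, z down, then tilted about world-ish tool y; prints angular,dp for send_rows"""
    s=get_state();R=Ro.from_rotvec(s["tcp_rot"])
    D=Ro.from_euler("z",yaw_deg,degrees=True)*Ro.from_euler("x",180,degrees=True)*Ro.from_euler("y",tilt,degrees=True)
    print("dp",R.inv().apply(np.array(pos)-s["eef_pos"]).round(1).tolist(),"ang",np.degrees((R.inv()*D).as_rotvec()).round(1).tolist())
E
python3 - <<'E'
from h import *
z=np.load("top0.npz");w=z["w"];im=cv2.imread("pics/top0.png")
P=w.reshape(-1,3);P=P[~np.isnan(P[:,0])]
def sel(x0,x1,y0,y1,z0,z1): 
    return P[(P[:,0]>x0)&(P[:,0]<x1)&(P[:,1]>y0)&(P[:,1]<y1)&(P[:,2]>z0)&(P[:,2]<z1)]
r=sel(630,652,-215,130,61,72);r=r[abs(r[:,0]-np.median(r[:,0]))<9];f=np.polyfit(r[:,1],r[:,0],1);print("rod x=",f,np.degrees(np.arctan(-f[0])),len(r))
c=sel(540,640,130,175,84,97);print("cheek top",len(c),np.percentile(c,[2,50,98],axis=0).round(1).tolist())
t=sel(570,610,-10,40,112,135);print("tongue",len(t),t.mean(0).round(1),np.ptp(t,axis=0))
b=sel(600,750,-15,40,118,140);print("yellow",len(b),((b.min(0)+b.max(0))/2).round(1),np.ptp(b,axis=0))
l=sel(540,565,-200,130,20,36);f=np.polyfit(l[:,1],l[:,0],1);print("lip",f,len(l))
for n,u,v in [("red",263,283),("G",203,300),("g1",205,352),("g2",257,338)]:
    p=w[v-16:v+16,u-16:u+16].reshape(-1,3);p=p[p[:,2]>15];zt=np.nanpercentile(p[:,2],90);q=p[p[:,2]>zt-6];print(n,zt.round(1),((q.min(0)+q.max(0))/2).round(1),np.ptp(q,axis=0).round(0),im[v,u])
print(vision.read_camera("wrist")["mount"].round(3).tolist())
go((590,11,230))
E
```

```text
rod x= [-1.62296158e-02  6.42648048e+02] 0.9298068568059066 344
cheek top 179 [[545.3, 143.8, 85.1], [585.0, 150.3, 91.5], [622.1, 157.3, 95.9]]
tongue 59 [590.   12.6 125.9] [18.94250325 14.05362452 13.10379104]
yellow 287 [699.5  15.3 128.9] [83.82491823 45.32644144 21.60038468]
lip [-1.43609598e-02  5.52774363e+02] 594
red 92.5 [435.5 138.6  92.4] [54. 52. 12.] [  7   0 133]
G 92.8 [396.5 282.   92.5] [54. 52. 11.] [  3 114  61]
g1 73.0 [272.3 278.8  72.6] [42. 45. 11.] [  0 111  58]
g2 73.1 [304.8 155.3  72.5] [43. 41. 10.] [  8 102  52]
[[-0.001, -0.964, -0.265, 66.735], [1.0, -0.001, -0.0, 0.659], [-0.0, -0.265, 0.964, -142.026], [0.0, 0.0, 0.0, 1.0]]
dp [547.7, -330.3, 1.2] ang [-0.1, 0.0, 22.3]
```

Request:
send_rows(
  dp=[
    [30,-18,0],
    [65,-38,0],
    [100,-60,0],
    [130,-80,0],
    [165,-100,0],
    [200,-120,0],
    [230,-140,0],
    [260,-160,0],
    [285,-175,0],
    [300,-180,0],
  ],
  angular=[
    [0,0,-7],
    [0,0,-14],
    [0,0,-21],
    [0,0,-28],
    [0,0,-35],
    [0,0,-42],
    [0,0,-49],
    [0,0,-56],
    [0,0,-63],
    [0,0,-70],
  ],
  jaw=[1,1,1,1,1,1,1,1,1,1],
)

```text
time_s: 0.98
eef_pos: [421.4, -221.4, 231.3]
tcp_rot: [-2.155, -2.286, -0.001]
force: [-0.1, -0.2, -1.0]
finger_gap: 1.0
gripper_force: 0.0
```

```bash
python3 -c "
from h import *
st();go((590,12,230),180.9)"
```

```text
{'time_s': 0.983, 'qpos': [-0.561, 0.134, 1.722, 0.0, 1.285, -0.62], 'joint_vel': [0.342, 0.16, -0.181, -0.007, 0.018, -1.117], 'effort': [-0.894, -45.877, -34.155, 0.097, -0.023, 2.998], 'eef_pos': [421.449, -221.351, 231.305], 'tcp_rot': [-2.155, -2.286, -0.001], 'force': [-0.121, -0.207, -0.965], 'moment': [-0.014, 0.029, 0.043], 'gripper_force': 0.0, 'finger_gap': 1.0}
dp [223.0, 182.0, 1.4] ang [0.0, -0.0, -87.5]
```

Request:
send_rows(
  dp=[
    [25,20,0],
    [50,40,0],
    [75,60,0],
    [100,80,0],
    [125,100,0],
    [150,120,0],
    [175,140,0],
    [195,160,0],
    [215,175,0],
    [223,182,0],
  ],
  angular=[
    [0,0,-7],
    [0,0,-14],
    [0,0,-21],
    [0,0,-28],
    [0,0,-35],
    [0,0,-42],
    [0,0,-49],
    [0,0,-56],
    [0,0,-63],
    [0,0,-70],
  ],
  jaw=[1,1,1,1,1,1,1,1,1,1],
)

```text
time_s: 1.82
eef_pos: [591.8, 10.5, 230.7]
tcp_rot: [-0.454, -3.108, -0.001]
force: [-0.2, -1.0, -0.8]
finger_gap: 1.001
gripper_force: 0.0
```

Request:
send_rows(
  dp=[
    [0,0,0],
    [0,0,0],
    [0,0,0],
    [0,0,0],
    [0,0,0],
    [0,0,0],
  ],
  angular=[
    [0,0,-7],
    [0,0,-14],
    [0,0,-17.5],
    [0,0,-17.5],
    [0,0,-17.5],
    [0,0,-17.5],
  ],
  jaw=[0.6,0.6,0.6,0.6,0.6,0.6],
)

```text
time_s: 2.32
eef_pos: [590.8, 7.9, 231.2]
tcp_rot: [0.007, -3.141, -0.0]
force: [0.7, 0.0, -0.4]
finger_gap: 0.601
gripper_force: 0.0
```

```bash
python3 -c "
from h import *
c=snap('wrist','w1.png');np.savez('w1.npz',w=cloud(c));st();go((590,12,230),180.9)"
```

```text
{'time_s': 2.367, 'qpos': [-0.049, 0.391, 1.399, 0.0, 1.352, -1.624], 'joint_vel': [0.0, -0.001, 0.0, 0.002, 0.001, -0.009], 'effort': [0.04, -59.926, -36.55, 0.001, 0.001, 0.018], 'eef_pos': [590.776, 7.824, 231.222], 'tcp_rot': [0.008, -3.141, -0.0], 'force': [-0.596, 0.883, 0.227], 'moment': [-0.029, 0.012, 0.036], 'gripper_force': 0.0, 'finger_gap': 0.601}
dp [0.8, 4.2, 1.2] ang [0.0, -0.0, -0.6]
```

View pics/w1.png

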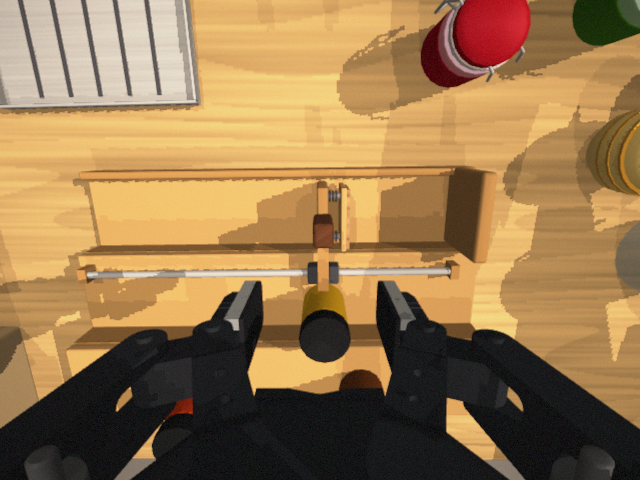

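The wrist view shows the tongue top at (323,222), pad board at (345,215), cheek top at (480,215) and rod ends at (90,273) and (455,270). Red is at top right with its clip near (445,5).

```bash
python3 -c "
from h import *
w=np.load('w1.npz')['w']
for n,u,v in [('tongue',323,221),('tongue',323,218),('pad',345,190),('pad',345,230),('board',322,190),('cheek',455,190),('cheek in',450,190),('cheek',480,190),('cheek',485,240),('rodL',120,275),('rodR',430,271),('lipL',150,175),('lipR',420,171),('floor',200,215),('floor',420,215)]: print(n,w[v,u].round(1))
P=w.reshape(-1,3);P=P[~np.isnan(P[:,0])]
m=(abs(P[:,0]-590)<25)&(abs(P[:,1]-12)<25)&(P[:,2]>118)&(P[:,2]<132);t=P[m];print('tongue',t.min(0),t.max(0))
m=(abs(P[:,0]-585)<40)&(abs(P[:,1]-150)<25)&(P[:,2]>86)&(P[:,2]<96);t=P[m];print('cheek',np.percentile(t,[2,98],axis=0).round(1))
"
```

```text
tongue [580.5   9.9 117.1]
tongue [580.3  10.  106.9]
pad [562.7  30.1  68.8]
pad [599.5  30.9  69.7]
board [560.6   9.3  85.1]
cheek [566.5 142.1  36.3]
cheek in [568.2 142.3  23. ]
cheek [559.5 141.5  89.9]
cheek [602.5 150.6  91.6]
rodL [ 645.7 -185.4   67.7]
rodR [639.8 113.4  69.4]
lipL [ 553.4 -162.3   30.7]
lipR [548.6 108.   28.6]
floor [ 596.4 -120.3   18.6]
floor [595.7 115.   17.8]
tongue [579.96107978   2.25052751 118.17560801] [599.55333826  17.67315878 127.26372312]
cheek [[546.5 141.7  86.6]
 [621.2 154.1  92.6]]
```

Request:
send_rows(
  dp=[
    [0.8,2,20],
    [0.8,2,45],
    [0.8,2,70],
    [0.8,2,95],
    [0.8,2,115],
    [0.8,2,128],
    [0.8,2,135],
    [0.8,2,137],
    [0.8,2,137],
    [0.8,2,137],
  ],
  angular=[
    [0,0,-0.6],
    [0,0,-0.6],
    [0,0,-0.6],
    [0,0,-0.6],
    [0,0,-0.6],
    [0,0,-0.6],
    [0,0,-0.6],
    [0,0,-0.6],
    [0,0,-0.6],
    [0,0,-0.6],
  ],
  jaw=[0.6,0.6,0.6,0.6,0.6,0.6,0.6,0.6,0.6,0.6],
)

```text
time_s: 3.2
eef_pos: [590.5, 9.9, 95.3]
tcp_rot: [-0.027, 3.14, -0.0]
force: [0.1, -0.4, 0.6]
finger_gap: 0.599
gripper_force: 0.0
```

Request:
send_rows(
  dp=[
    [0,0,0],
    [0,0,0],
    [0,0,0],
    [0,0,0],
    [0,0,0],
    [0,0,0],
    [0,0,0],
    [0,0,0],
  ],
  angular=[
    [0,0,0],
    [0,0,0],
    [0,0,0],
    [0,0,0],
    [0,0,0],
    [0,0,0],
    [0,0,0],
    [0,0,0],
  ],
  jaw=[0.1,0.1,0.1,0.1,0.1,0.1,0.1,0.1],
  grip_force=30,
)

```text
time_s: 3.87
eef_pos: [590.2, 10.0, 95.0]
tcp_rot: [-0.028, 3.141, 0.0]
force: [-1.8, 0.9, 6.0]
finger_gap: 0.18
gripper_force: 30.8
```

```bash
python3 -c "
from h import *
st()"
```

```text
{'time_s': 3.867, 'qpos': [-0.045, 0.529, 1.535, 0.0, 1.077, -1.634], 'joint_vel': [-0.001, 0.0, -0.0, 0.001, 0.001, -0.001], 'effort': [-0.533, -59.641, -30.669, -0.182, -0.43, -0.034], 'eef_pos': [590.249, 9.974, 94.974], 'tcp_rot': [-0.028, 3.141, 0.0], 'force': [-1.799, 0.896, 5.997], 'moment': [0.194, 0.328, -0.065], 'gripper_force': 30.832, 'finger_gap': 0.18}
```

Request:
send_rows(
  dp=[
    [0,-4,0],
    [0,-12,0],
    [0,-22,0],
    [0,-32,0],
    [0,-42,0],
    [0,-52,0],
    [0,-62,0],
    [0,-72,0],
    [0,-82,0],
    [0,-92,0],
  ],
  angular=[
    [0,0,0],
    [0,0,0],
    [0,0,0],
    [0,0,0],
    [0,0,0],
    [0,0,0],
    [0,0,0],
    [0,0,0],
    [0,0,0],
    [0,0,0],
  ],
  jaw=[0.1,0.1,0.1,0.1,0.1,0.1,0.1,0.1,0.1,0.1],
)

```text
time_s: 4.7
eef_pos: [591.8, -81.6, 95.0]
tcp_rot: [-0.028, 3.141, 0.002]
force: [-2.4, 7.3, 6.7]
finger_gap: 0.183
gripper_force: 31.1
```

Request:
send_rows(
  dp=[
    [0,-10,0],
    [0,-20,0],
    [0,-30,0],
    [0,-40,0],
    [0,-50,0],
    [0,-60,0],
    [0,-70,0],
    [0,-80,0],
    [0,-88,0],
    [0,-90,0],
  ],
  angular=[
    [0,0,0],
    [0,0,0],
    [0,0,0],
    [0,0,0],
    [0,0,0],
    [0,0,0],
    [0,0,0],
    [0,0,0],
    [0,0,0],
    [0,0,0],
  ],
  jaw=[0.1,0.1,0.1,0.1,0.1,0.1,0.1,0.1,0.1,0.1],
)

```text
time_s: 5.53
eef_pos: [593.3, -172.3, 94.9]
tcp_rot: [-0.027, 3.141, 0.001]
force: [-4.8, 8.4, 8.4]
finger_gap: 0.183
gripper_force: 31.3
```

Request:
send_rows(
  dp=[
    [0,0,0],
    [0,0,0],
    [0,0,0],
    [0,0,0],
    [0,0,-30],
    [0,0,-65],
    [0,0,-100],
    [0,0,-135],
    [0,0,-150],
    [0,0,-150],
  ],
  angular=[
    [0,0,0],
    [0,0,0],
    [0,0,0],
    [0,0,0],
    [0,0,0],
    [0,0,0],
    [0,0,0],
    [0,0,0],
    [0,0,0],
    [0,0,0],
  ],
  jaw=[0.1,0.6,0.6,0.6,0.6,0.6,0.6,1,1,1],
)

```text
time_s: 6.37
eef_pos: [594.2, -172.3, 248.8]
tcp_rot: [-0.028, 3.135, -0.004]
force: [0.3, -0.2, -0.0]
finger_gap: 0.986
gripper_force: 0.0
```

```bash
python3 -c "
from h import *
st();go((480,139,250),180.9)"
```

```text
{'time_s': 6.367, 'qpos': [-0.341, 0.44, 1.29, -0.0, 1.405, -1.93], 'joint_vel': [-0.002, 0.047, 0.075, 0.0, -0.061, -0.0], 'effort': [-0.05, -62.725, -37.313, -0.001, 0.817, -0.001], 'eef_pos': [594.221, -172.35, 248.775], 'tcp_rot': [-0.028, 3.135, -0.004], 'force': [0.261, -0.225, -0.028], 'moment': [0.012, 0.028, -0.026], 'gripper_force': 0.0, 'finger_gap': 0.986}
dp [108.7, 313.3, -2.7] ang [-0.1, 0.4, 0.1]
```

Request:
send_rows(
  dp=[
    [15,31,0],
    [30,62,0],
    [45,93,0],
    [60,124,0],
    [75,155,0],
    [90,186,0],
    [105,217,0],
    [120,248,0],
    [135,280,0],
    [149,312,0],
  ],
  angular=[
    [0,0,0],
    [0,0,0],
    [0,0,0],
    [0,0,0],
    [0,0,0],
    [0,0,0],
    [0,0,0],
    [0,0,0],
    [0,0,0],
    [0,0,0],
  ],
  jaw=[1,1,1,1,1,1,1,1,1,1],
)

```text
time_s: 7.2
eef_pos: [437.3, 138.5, 243.4]
tcp_rot: [0.027, -3.14, 0.0]
force: [0.8, 0.8, -0.4]
finger_gap: 1.004
gripper_force: 0.0
```

Request:
send_rows(
  dp=[
    [0,0,0],
    [0,0,0],
  ],
  angular=[
    [0,0,0],
    [0,0,0],
  ],
  jaw=[1,1],
)

```text
time_s: 7.37
eef_pos: [437.9, 138.4, 243.6]
tcp_rot: [0.032, -3.141, 0.0]
force: [0.0, -0.1, -0.5]
finger_gap: 1.004
gripper_force: 0.0
```

```bash
cat >> h.py <<'E'
def jar(c,x,y,zlo=80,zhi=100):
    w=cloud(c);P=w.reshape(-1,3)
    m=(np.hypot(P[:,0]-x,P[:,1]-y)<60)&(P[:,2]>zlo)&(P[:,2]<zhi)
    q=P[m];print("n",m.sum(),"mid",((np.percentile(q,1,axis=0)+np.percentile(q,99,axis=0))/2).round(1),"ext",(np.percentile(q,99,axis=0)-np.percentile(q,1,axis=0)).round(1))
E
python3 -c "
from h import *
c=snap('wrist','w2.png');np.savez('w2.npz',w=cloud(c));st();jar(c,436,139);jar(c,436,139,87)"
```

```text
{'time_s': 7.417, 'qpos': [0.224, 0.086, 1.746, -0.0, 1.31, -1.366], 'joint_vel': [-0.033, 0.008, -0.012, -0.0, 0.001, -0.006], 'effort': [1.902, -41.92, -35.766, 0.079, 0.014, 0.156], 'eef_pos': [438.471, 137.468, 243.645], 'tcp_rot': [0.03, -3.141, 0.001], 'force': [0.147, 0.193, 0.374], 'moment': [-0.01, -0.057, 0.016], 'gripper_force': 0.0, 'finger_gap': 0.998}
n 2947 mid [435.2 137.2  86.4] ext [53.7 52.3  9. ]
n 2382 mid [435.1 137.6  89. ] ext [47.  47.5  3.8]
```

View pics/w2.png

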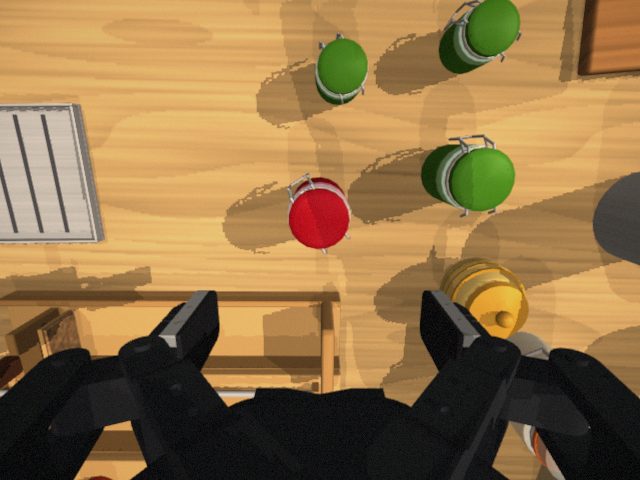

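Red's lid is at (320,215), with its clip bail at (302,183) up-left. The big green is at (480,178) with its clip at (470,140). I'll get the clip bearings from depth.

```bash
cat >> h.py <<'E'
def clip(w,x,y):
    P=w.reshape(-1,3);r=np.hypot(P[:,0]-x,P[:,1]-y)
    m=(r>33.5)&(r<44)&(P[:,2]>32)&(P[:,2]<76);q=P[m]
    a=np.degrees(np.arctan2(-(q[:,1]-y),-(q[:,0]-x)))  # yaw of clip bearing vs -x
    print("clip",len(q),np.histogram(a,bins=np.arange(-180,181,15))[0].tolist(),"median(|a|<60)",np.median(a[abs(a)<60]).round(1))
    for e in q[abs(a)<60][::8]: print(e.round(0),end=" ")
E
python3 -c "
from h import *
w=np.load('w2.npz')['w']
clip(w,435.2,137.5);print()
P=w.reshape(-1,3);m=(np.hypot(P[:,0]-396,P[:,1]-282)<70)&(P[:,2]>84)&(P[:,2]<100);q=P[m];g=(np.percentile(q,1,axis=0)+np.percentile(q,99,axis=0))/2;print(g,len(q))
clip(w,g[0],g[1])
for u,v in[(302,183),(296,195),(312,180),(291,190),(470,140),(455,142),(492,138),(350,237),(325,250)]: print(u,v,w[v-1:v+2,u-1:u+2].reshape(-1,3).round(0)[[0,4,8]].tolist())
"
```

```text
clip 107 [3, 0, 0, 2, 0, 0, 0, 0, 0, 0, 0, 0, 2, 39, 23, 38, 0, 0, 0, 0, 0, 0, 0, 0] median(|a|<60) 36.5
[398. 125.  46.] [401. 121.  38.] [401. 122.  39.] [403. 121.  38.] [403. 120.  39.] [401. 126.  70.] [402. 126.  72.] [403. 128.  76.] [409. 110.  39.] [410. 107.  44.] [410. 108.  61.] [412. 108.  66.] [413. 110.  73.] 
[397.02597414 280.32531161  87.78335579] 3169
clip 171 [0, 6, 2, 0, 0, 0, 0, 0, 0, 0, 0, 82, 13, 58, 0, 0, 0, 0, 0, 0, 0, 0, 1, 9] median(|a|<60) -2.7
[358. 287.  50.] [358. 282.  37.] [359. 286.  45.] [359. 286.  63.] [360. 279.  38.] [359. 286.  40.] [360. 286.  56.] [361. 265.  46.] [361. 266.  63.] [360. 284.  38.] [361. 287.  68.] [362. 264.  57.] [361. 279.  37.] [363. 264.  41.] [363. 264.  61.] [363. 286.  71.] [364. 286.  68.] [365. 264.  66.] [366. 265.  72.] [367. 264.  75.] 302 183 [[412.0, 116.0, -1.0], [412.0, 118.0, 11.0], [410.0, 120.0, 38.0]]
296 195 [[416.0, 114.0, 66.0], [417.0, 115.0, 67.0], [416.0, 117.0, 77.0]]
312 180 [[406.0, 128.0, 22.0], [406.0, 129.0, 35.0], [405.0, 131.0, 47.0]]
291 190 [[420.0, 104.0, -1.0], [421.0, 105.0, -1.0], [422.0, 106.0, -0.0]]
470 140 [[361.0, 300.0, -0.0], [362.0, 302.0, -1.0], [363.0, 303.0, -0.0]]
455 142 [[364.0, 284.0, -0.0], [365.0, 286.0, -2.0], [366.0, 287.0, -2.0]]
492 138 [[359.0, 324.0, -1.0], [360.0, 325.0, 1.0], [361.0, 327.0, -1.0]]
350 237 [[452.0, 166.0, 82.0], [454.0, 167.0, 77.0], [476.0, 176.0, -1.0]]
325 250 [[465.0, 143.0, 82.0], [466.0, 144.0, 81.0], [468.0, 145.0, 80.0]]
```

```bash
python3 -c "
from h import *
go((435.3,138,140),214.5);go((435.3,138,30),214.5)"
```

```text
dp [3.1, 0.6, 103.6] ang [-0.0, -0.1, -33.4]
dp [3.0, 0.7, 213.6] ang [-0.0, -0.1, -33.4]
```

Request:
send_rows(
  dp=[
    [3,0.6,15],
    [3,0.6,35],
    [3,0.6,55],
    [3,0.6,75],
    [3,0.6,95],
    [3,0.6,104],
    [3,0.6,104],
    [3,0.6,104],
  ],
  angular=[
    [0,0,-7],
    [0,0,-14],
    [0,0,-21],
    [0,0,-28],
    [0,0,-33.4],
    [0,0,-33.4],
    [0,0,-33.4],
    [0,0,-33.4],
  ],
  jaw=[1,1,1,1,1,1,1,1],
)

```text
time_s: 8.08
eef_pos: [436.1, 137.3, 140.5]
tcp_rot: [0.923, -3.003, 0.0]
force: [-0.7, -0.2, 1.5]
finger_gap: 1.0
gripper_force: 0.0
```

```bash
python3 -c "
from h import *
go((435.3,138,30),214.5)"
```

```text
dp [0.2, 1.0, 110.5] ang [0.0, -0.0, -0.3]
```

Request:
send_rows(
  dp=[
    [0.2,1,15],
    [0.2,1,32],
    [0.2,1,49],
    [0.2,1,66],
    [0.2,1,82],
    [0.2,1,95],
    [0.2,1,105],
    [0.2,1,110],
    [0.2,1,110],
    [0.2,1,110],
  ],
  angular=[
    [0,0,0],
    [0,0,0],
    [0,0,0],
    [0,0,0],
    [0,0,0],
    [0,0,0],
    [0,0,0],
    [0,0,0],
    [0,0,0],
    [0,0,0],
  ],
  jaw=[1,1,1,1,1,1,1,1,1,1],
)

```text
time_s: 8.92
eef_pos: [435.5, 138.6, 30.9]
tcp_rot: [-0.928, 3.001, -0.0]
force: [0.4, 0.1, -0.0]
finger_gap: 0.996
gripper_force: 0.0
```

Request:
send_rows(
  dp=[
    [0,0,0],
    [0,0,0],
    [0,0,0],
    [0,0,0],
    [0,0,0],
    [0,0,0],
    [0,0,0],
    [0,0,0],
  ],
  angular=[
    [0,0,0],
    [0,0,0],
    [0,0,0],
    [0,0,0],
    [0,0,0],
    [0,0,0],
    [0,0,0],
    [0,0,0],
  ],
  jaw=[0.85,0.8,0.75,0.65,0.6,0.6,0.6,0.6],
  grip_force=50,
)

```text
time_s: 9.58
eef_pos: [435.4, 138.6, 31.1]
tcp_rot: [-0.929, 3.0, -0.0]
force: [-2.4, -1.7, 9.9]
finger_gap: 0.712
gripper_force: 52.4
```

```bash
python3 -c "
from h import *
st()"
```

```text
{'time_s': 9.583, 'qpos': [0.228, 0.385, 1.947, -0.0, 0.808, -1.943], 'joint_vel': [-0.0, 0.0, -0.0, -0.001, -0.0, -0.001], 'effort': [0.248, -44.395, -24.196, 0.043, -0.782, 0.008], 'eef_pos': [435.357, 138.575, 31.135], 'tcp_rot': [-0.929, 3.0, -0.0], 'force': [-2.429, -1.743, 9.933], 'moment': [-0.152, 0.514, -0.018], 'gripper_force': 52.42, 'finger_gap': 0.712}
```

Request:
send_rows(
  dp=[
    [0,0,-5],
    [0,0,-15],
    [0,0,-30],
    [0,0,-50],
    [0,0,-70],
    [0,0,-90],
    [0,0,-110],
    [0,0,-125],
    [0,0,-135],
    [0,0,-140],
  ],
  angular=[
    [0,0,0],
    [0,0,0],
    [0,0,0],
    [0,0,2],
    [0,0,6],
    [0,0,10],
    [0,0,15],
    [0,0,20],
    [0,0,25],
    [0,0,30],
  ],
  jaw=[0.6,0.6,0.6,0.6,0.6,0.6,0.6,0.6,0.6,0.6],
)

```text
time_s: 10.42
eef_pos: [435.2, 138.6, 172.5]
tcp_rot: [-0.114, 3.137, 0.001]
force: [-0.3, -0.4, -1.9]
finger_gap: 0.712
gripper_force: 54.6
```

```bash
python3 -c "
from h import *
st();go((412,-221,175),180.9)"
```

```text
{'time_s': 10.417, 'qpos': [0.228, 0.153, 1.846, 0.0, 1.14, -1.415], 'joint_vel': [0.001, -0.056, -0.046, -0.002, 0.12, 1.041], 'effort': [0.027, -43.902, -34.231, -0.0, 0.047, -2.195], 'eef_pos': [435.234, 138.604, 172.54], 'tcp_rot': [-0.114, 3.137, 0.001], 'force': [-0.261, -0.362, -1.937], 'moment': [0.041, 0.072, 0.035], 'gripper_force': 54.646, 'finger_gap': 0.712}
dp [49.3, -357.0, -2.7] ang [0.0, 0.1, 3.3]
```

Request:
send_rows(
  dp=[
    [1,-8,0],
    [3,-25,0],
    [7,-50,0],
    [11,-80,0],
    [16,-115,0],
    [21,-150,0],
    [26,-185,0],
    [31,-220,0],
    [36,-255,0],
    [40,-285,0],
  ],
  angular=[
    [0,0,1],
    [0,0,2],
    [0,0,3],
    [0,0,3.3],
    [0,0,3.3],
    [0,0,3.3],
    [0,0,3.3],
    [0,0,3.3],
    [0,0,3.3],
    [0,0,3.3],
  ],
  jaw=[0.6,0.6,0.6,0.6,0.6,0.6,0.6,0.6,0.6,0.6],
)

```text
time_s: 11.25
eef_pos: [415.9, -151.1, 170.3]
tcp_rot: [0.033, -3.141, 0.0]
force: [0.9, 0.8, -1.7]
finger_gap: 0.711
gripper_force: 54.9
```

Request:
send_rows(
  dp=[
    [4,-25,0],
    [7,-45,0],
    [8,-60,0],
    [8,-70,0],
    [8,-72,0],
    [8,-72,0],
  ],
  angular=[
    [0,0,0],
    [0,0,0],
    [0,0,0],
    [0,0,0],
    [0,0,0],
    [0,0,0],
  ],
  jaw=[0.6,0.6,0.6,0.6,0.6,0.6],
)

```text
time_s: 11.75
eef_pos: [410.1, -221.0, 170.1]
tcp_rot: [0.031, -3.141, -0.001]
force: [0.7, -0.6, -2.4]
finger_gap: 0.712
gripper_force: 54.9
```

```bash
python3 -c "
from h import *
st();go((412,-221,175),180.9,40);go((412,-221,175),180.9,-40)
for t in(40,-40): print((Ro.from_euler('z',180.9,degrees=True)*Ro.from_euler('x',180,degrees=True)*Ro.from_euler('y',t,degrees=True)).apply([0,0,1]))"
```

```text
{'time_s': 11.75, 'qpos': [-0.573, 0.178, 1.824, 0.0, 1.141, -2.163], 'joint_vel': [0.026, -0.01, 0.011, 0.002, -0.001, 0.017], 'effort': [-1.356, -44.822, -34.764, -0.066, -0.017, -0.243], 'eef_pos': [410.139, -220.977, 170.122], 'tcp_rot': [0.031, -3.141, -0.001], 'force': [0.746, -0.581, -2.42], 'moment': [0.005, -0.026, -0.022], 'gripper_force': 54.903, 'finger_gap': 0.712}
dp [-1.9, -0.1, -4.9] ang [-0.1, 40.0, 0.2]
dp [-1.9, -0.1, -4.9] ang [0.1, -40.0, 0.2]
[-0.64270831 -0.01009647 -0.76604444]
[ 0.64270831  0.01009647 -0.76604444]
```

Request:
send_rows(
  dp=[
    [0,0,-5],
    [0,0,-5],
    [0,0,-5],
    [0,0,-5],
    [0,0,-5],
    [0,0,-5],
    [0,0,-5],
    [0,0,-5],
    [0,0,-5],
    [0,0,-5],
  ],
  angular=[
    [1.4,-2.1,0],
    [4.1,-6.3,0],
    [6.8,-10.5,0],
    [9.5,-14.7,0],
    [12.2,-18.9,0],
    [14.9,-23.1,0],
    [17.6,-27.3,0],
    [20,-31,0],
    [21.5,-33.3,0],
    [21.7,-33.6,0],
  ],
  jaw=[0.6,0.6,0.6,0.6,0.6,0.6,0.6,0.6,0.6,0.6],
)

```text
time_s: 12.58
eef_pos: [409.5, -219.3, 174.4]
tcp_rot: [-0.026, 2.507, -0.487]
force: [-0.7, 0.7, -1.6]
finger_gap: 0.715
gripper_force: 54.9
```

```bash
python3 -c "
from h import *
st();print(Ro.from_rotvec(get_state()['tcp_rot']).apply([0,0,1]))"
```

```text
{'time_s': 12.583, 'qpos': [-0.58, -0.107, 2.262, 0.062, 0.288, -2.225], 'joint_vel': [-0.007, 0.006, -0.025, 0.003, 0.007, -0.002], 'effort': [-0.108, -27.33, -32.551, 0.266, -3.604, -0.227], 'eef_pos': [409.535, -219.282, 174.37], 'tcp_rot': [-0.026, 2.507, -0.487], 'force': [-0.698, 0.725, -1.592], 'moment': [0.332, 0.449, 0.017], 'gripper_force': 54.884, 'finger_gap': 0.715}
[ 0.54735752 -0.33727416 -0.76592812]
```

Request:
send_rows(
  dp=[
    [0,0,0],
    [0,0,0],
    [0,0,0],
    [0,0,0],
    [0,0,0],
    [0,0,0],
    [0,0,0],
    [0,0,0],
    [0,0,0],
    [0,0,0],
  ],
  angular=[
    [0,0,0],
    [0,0,0],
    [0,0,0],
    [0,0,0],
    [0,0,0],
    [0,0,0],
    [0,0,0],
    [0,0,0],
    [0,0,0],
    [0,0,0],
  ],
  jaw=[0.6,0.6,0.6,0.6,0.6,0.6,0.6,0.6,0.6,0.6],
)

```text
time_s: 13.42
eef_pos: [410.4, -220.9, 175.3]
tcp_rot: [-0.024, 2.508, -0.488]
force: [0.0, -0.0, -2.7]
finger_gap: 0.711
gripper_force: 54.9
```

Request:
send_rows(
  dp=[
    [0,0,0],
    [0,0,0],
    [0,0,0],
    [0,0,0],
    [0,0,0],
    [0,0,0],
    [0,0,0],
    [0,0,0],
    [0,0,0],
    [0,0,0],
  ],
  angular=[
    [0,0,0],
    [0,0,0],
    [0,0,0],
    [0,0,0],
    [0,0,0],
    [0,0,0],
    [0,0,0],
    [0,0,0],
    [0,0,0],
    [0,0,0],
  ],
  jaw=[0.6,0.6,0.6,0.6,0.6,0.6,0.6,0.6,0.6,0.6],
)

```text
time_s: 14.25
eef_pos: [410.4, -220.8, 175.3]
tcp_rot: [-0.024, 2.508, -0.488]
force: [0.3, -0.7, -1.4]
finger_gap: 0.711
gripper_force: 54.9
```

Request:
send_rows(
  dp=[
    [0,0,0],
    [0,0,0],
    [0,0,0],
    [0,0,0],
    [0,0,0],
    [0,0,0],
    [0,0,0],
    [0,0,0],
    [0,0,0],
    [0,0,0],
  ],
  angular=[
    [0,0,0],
    [0,0,0],
    [0,0,0],
    [0,0,0],
    [0,0,0],
    [0,0,0],
    [0,0,0],
    [0,0,0],
    [0,0,0],
    [0,0,0],
  ],
  jaw=[0.6,0.6,0.6,0.6,0.6,0.6,0.6,0.6,0.6,0.6],
)

```text
time_s: 15.08
eef_pos: [410.4, -220.9, 175.2]
tcp_rot: [-0.024, 2.508, -0.488]
force: [0.7, 0.2, -2.5]
finger_gap: 0.714
gripper_force: 54.9
```

Request:
send_rows(
  dp=[
    [0,0,0],
    [0,0,0],
    [0,0,0],
    [0,0,0],
    [0,0,0],
    [0,0,0],
    [0,0,0],
    [0,0,0],
    [0,0,0],
    [0,0,0],
  ],
  angular=[
    [0,0,0],
    [0,0,0],
    [0,0,0],
    [0,0,0],
    [0,0,0],
    [0,0,0],
    [0,0,0],
    [0,0,0],
    [0,0,0],
    [0,0,0],
  ],
  jaw=[0.6,0.6,0.6,0.6,0.6,0.6,0.6,0.6,0.6,0.6],
)

```text
time_s: 15.92
eef_pos: [410.4, -220.9, 175.3]
tcp_rot: [-0.024, 2.508, -0.488]
force: [0.1, 0.1, -2.0]
finger_gap: 0.714
gripper_force: 54.9
```

```bash
python3 -c "
from h import *
c=snap('scene');cv2.imwrite('pics/tip1.png',cv2.resize(c['color'][120:360,100:460,::-1],None,fx=2,fy=2))
w=snap('wrist');np.save('wt.npy',cloud(w))"
```

```text
(no output)
```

View pics/tip1.png

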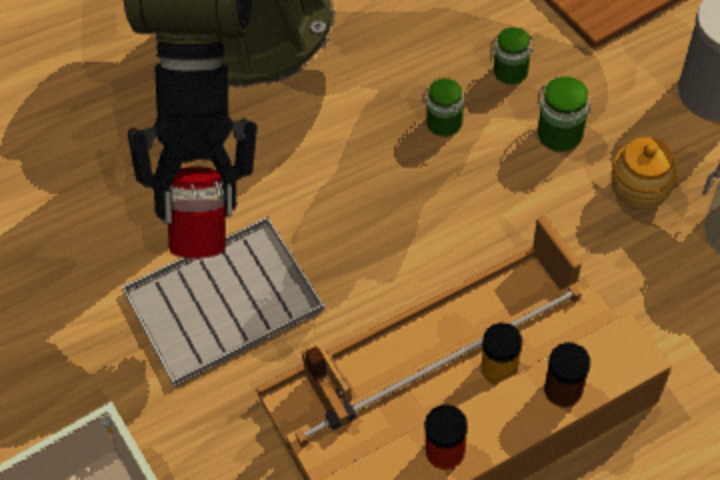

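Red is gripped and tipped above the tray, and the stop is back. Level it and carry it to the rack.

Request:
send_rows(
  dp=[
    [0,0,0],
    [0,0,0],
    [0,0,0],
    [0,0,0],
    [0,0,0],
    [0,0,0],
    [0,0,0],
    [0,0,0],
    [0,0,0],
    [0,0,0],
  ],
  angular=[
    [-1.4,2.1,0],
    [-4.1,6.3,0],
    [-6.8,10.5,0],
    [-9.5,14.7,0],
    [-12.2,18.9,0],
    [-14.9,23.1,0],
    [-17.6,27.3,0],
    [-20,31,0],
    [-21.5,33.3,0],
    [-21.7,33.6,0],
  ],
  jaw=[0.6,0.6,0.6,0.6,0.6,0.6,0.6,0.6,0.6,0.6],
)

```text
time_s: 16.85
eef_pos: [411.0, -221.3, 175.1]
tcp_rot: [0.03, -3.14, -0.002]
force: [0.5, -1.6, -2.7]
finger_gap: 0.712
gripper_force: 54.9
```

Request:
send_rows(
  dp=[
    [0,0,0],
    [0,0,0],
  ],
  angular=[
    [0,0,0],
    [0,0,0],
  ],
  jaw=[0.6,0.6],
)

```text
time_s: 17.02
eef_pos: [410.3, -220.8, 175.1]
tcp_rot: [-0.03, 3.14, -0.001]
force: [-0.4, 0.1, -3.1]
finger_gap: 0.714
gripper_force: 54.9
```

```bash
python3 -c "
from h import *
st();go((588.8,78,190),180.95)"
```

```text
{'time_s': 17.017, 'qpos': [-0.572, 0.17, 1.819, 0.0, 1.151, -2.162], 'joint_vel': [0.0, -0.011, 0.007, 0.001, 0.003, 0.001], 'effort': [-0.057, -44.31, -35.038, -0.002, 0.059, 0.001], 'eef_pos': [410.266, -220.758, 175.07], 'tcp_rot': [-0.03, 3.14, -0.001], 'force': [-0.425, 0.148, -3.111], 'moment': [-0.013, 0.047, -0.033], 'gripper_force': 54.856, 'finger_gap': 0.714}
dp [-184.3, 295.2, -14.9] ang [-0.0, 0.1, 0.2]
```

Request:
send_rows(
  dp=[
    [-4,7,-5],
    [-12,20,-10],
    [-25,40,-14],
    [-42,67,-15],
    [-60,97,-15],
    [-79,127,-15],
    [-98,157,-15],
    [-117,187,-15],
    [-135,216,-15],
    [-152,243,-15],
  ],
  angular=[
    [0,0,0.2],
    [0,0,0.2],
    [0,0,0.2],
    [0,0,0.2],
    [0,0,0.2],
    [0,0,0.2],
    [0,0,0.2],
    [0,0,0.2],
    [0,0,0.2],
    [0,0,0.2],
  ],
  jaw=[0.6,0.6,0.6,0.6,0.6,0.6,0.6,0.6,0.6,0.6],
)

```text
time_s: 17.85
eef_pos: [558.2, 27.6, 191.0]
tcp_rot: [-0.026, 3.14, 0.0]
force: [-0.5, 0.3, -3.2]
finger_gap: 0.712
gripper_force: 54.9
```

Request:
send_rows(
  dp=[
    [-14,22,0],
    [-24,38,0],
    [-30,48,0],
    [-32,52,0],
    [-32,52,0],
    [-32,52,0],
  ],
  angular=[
    [0,0,0],
    [0,0,0],
    [0,0,0],
    [0,0,0],
    [0,0,0],
    [0,0,0],
  ],
  jaw=[0.6,0.6,0.6,0.6,0.6,0.6],
)

```text
time_s: 18.35
eef_pos: [588.5, 77.0, 190.4]
tcp_rot: [-0.024, 3.141, -0.0]
force: [0.4, 0.0, -3.1]
finger_gap: 0.711
gripper_force: 54.9
```

```bash
python3 -c "
from h import *
st();go((588.8,78,52),180.95)
c=snap('wrist','w3.png');w=cloud(c);np.save('w3.npy',w);P=w.reshape(-1,3)
for y0 in(-120,-60,0,110):
    for nm,z0,z1,x0,x1 in(('floor',12,23,540,640),('rod',63,73,630,655)):
        m=(abs(P[:,1]-y0)<5)&(P[:,2]>z0)&(P[:,2]<z1)&(P[:,0]>x0)&(P[:,0]<x1);q=P[m]
        if len(q): print(y0,nm,len(q),np.percentile(q[:,0],[1,50,99]).round(1),q[:,2].mean().round(1))
"
```

```text
{'time_s': 18.35, 'qpos': [0.068, 0.43, 1.441, -0.0, 1.27, -1.518], 'joint_vel': [-0.013, -0.005, 0.003, 0.001, 0.0, -0.004], 'effort': [1.205, -62.114, -36.899, 0.056, -0.01, 0.066], 'eef_pos': [588.488, 76.973, 190.437], 'tcp_rot': [-0.024, 3.141, -0.0], 'force': [0.369, 0.043, -3.076], 'moment': [-0.038, -0.042, 0.002], 'gripper_force': 54.949, 'finger_gap': 0.711}
dp [-0.3, 1.0, 138.4] ang [-0.0, 0.0, -0.1]
-120 floor 794 [548.4 591.7 628.4] 17.4
-120 rod 98 [640.5 643.  646.8] 68.1
-60 floor 792 [547.5 590.5 627.5] 17.4
-60 rod 95 [639.7 642.5 646. ] 68.2
0 floor 802 [546.5 589.1 626.6] 17.5
0 rod 31 [639.  640.4 643.9] 67.9
110 floor 510 [544.8 574.6 600.7] 17.5
```

View pics/w3.png

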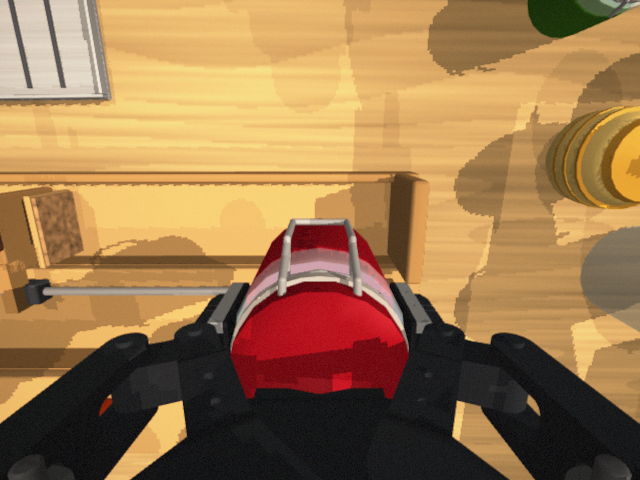

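The clip is centred at (320,222), facing front, so I lower it.

Request:
send_rows(
  dp=[
    [0,1,10],
    [0,1,28],
    [0,1,48],
    [0,1,68],
    [0,1,88],
    [0,1,105],
    [0,1,119],
    [0,1,129],
    [0,1,134],
    [0,1,136],
  ],
  angular=[
    [0,0,0],
    [0,0,0],
    [0,0,0],
    [0,0,0],
    [0,0,0],
    [0,0,0],
    [0,0,0],
    [0,0,0],
    [0,0,0],
    [0,0,0],
  ],
  jaw=[0.6,0.6,0.6,0.6,0.6,0.6,0.6,0.6,0.6,0.6],
)

```text
time_s: 19.23
eef_pos: [588.5, 78.2, 53.5]
tcp_rot: [0.024, -3.141, 0.0]
force: [-0.3, -0.6, -2.5]
finger_gap: 0.717
gripper_force: 54.9
```

Request:
send_rows(
  dp=[
    [0,0,1],
    [0,0,2],
    [0,0,3],
    [0,0,4],
    [0,0,4],
  ],
  angular=[
    [0,0,0],
    [0,0,0],
    [0,0,0],
    [0,0,0],
    [0,0,0],
  ],
  jaw=[0.6,0.6,0.6,0.6,0.6],
)

```text
time_s: 19.65
eef_pos: [588.9, 78.6, 50.5]
tcp_rot: [-0.025, 3.141, 0.0]
force: [-0.8, 0.1, -3.0]
finger_gap: 0.711
gripper_force: 54.9
```

```bash
python3 -c "
from h import *
st()"
```

```text
{'time_s': 19.65, 'qpos': [0.071, 0.598, 1.545, 0.0, 0.999, -1.516], 'joint_vel': [-0.0, 0.001, -0.001, -0.001, 0.004, 0.0], 'effort': [-0.023, -66.439, -31.305, -0.001, -0.051, -0.0], 'eef_pos': [588.919, 78.553, 50.472], 'tcp_rot': [-0.025, 3.141, 0.0], 'force': [-0.834, 0.12, -2.952], 'moment': [0.046, 0.005, 0.051], 'gripper_force': 54.948, 'finger_gap': 0.711}
```

Request:
send_rows(
  dp=[
    [0,0,0.5],
    [0,0,1],
    [0,0,1.5],
    [0,0,1.5],
  ],
  angular=[
    [0,0,0],
    [0,0,0],
    [0,0,0],
    [0,0,0],
  ],
  jaw=[0.6,0.6,0.6,0.6],
)

```text
time_s: 19.98
eef_pos: [588.9, 78.5, 49.2]
tcp_rot: [-0.025, 3.141, 0.0]
force: [-2.6, -0.5, 2.6]
finger_gap: 0.718
gripper_force: 55.7
```

Request:
send_rows(
  dp=[
    [0,0,0.5],
    [0,0,0.5],
    [0,0,0.5],
  ],
  angular=[
    [0,0,0],
    [0,0,0],
    [0,0,0],
  ],
  jaw=[0.6,0.6,0.6],
)

```text
time_s: 20.23
eef_pos: [589.0, 78.6, 49.2]
tcp_rot: [-0.025, 3.141, 0.0]
force: [-5.0, -0.9, 9.5]
finger_gap: 0.713
gripper_force: 56.3
```

Request:
send_rows(
  dp=[
    [0,0,0],
    [0,0,0],
    [0,0,0],
    [0,0,0],
    [0,0,0],
    [0,0,0],
    [0,0,0],
  ],
  angular=[
    [0,0,0],
    [0,0,0],
    [0,0,0],
    [0,0,0],
    [0,0,0],
    [0,0,0],
    [0,0,0],
  ],
  jaw=[0.75,0.8,0.85,0.9,0.95,0.95,0.95],
)

```text
time_s: 20.82
eef_pos: [588.8, 78.5, 48.2]
tcp_rot: [0.025, -3.141, -0.0]
force: [-0.5, -0.4, -0.6]
finger_gap: 0.952
gripper_force: 0.0
```

Request:
send_rows(
  dp=[
    [0,0,-6],
    [0,0,-15],
    [0,0,-27],
    [0,0,-45],
    [0,0,-70],
    [0,0,-100],
    [0,0,-130],
    [0,0,-155],
    [0,0,-175],
    [0,0,-180],
  ],
  angular=[
    [0,0,0],
    [0,0,0],
    [0,0,0],
    [0,0,0],
    [0,0,0],
    [0,0,0],
    [0,0,0],
    [0,0,0],
    [0,0,0],
    [0,0,0],
  ],
  jaw=[0.95,0.95,0.95,0.95,1,1,1,1,1,1],
)

```text
time_s: 21.65
eef_pos: [589.7, 78.6, 233.5]
tcp_rot: [-0.025, 3.135, 0.001]
force: [0.1, -0.4, 0.3]
finger_gap: 1.001
gripper_force: 0.0
```

```bash
python3 -c "
from h import *
st();c=snap('wrist');jar(c,589,78,100,118);go((400,281,240),186.5)"
```

```text
{'time_s': 21.65, 'qpos': [0.071, 0.395, 1.388, 0.0, 1.352, -1.516], 'joint_vel': [0.0, -0.006, -0.024, 0.0, 0.064, 0.001], 'effort': [-0.043, -57.94, -35.023, -0.002, 0.458, 0.0], 'eef_pos': [589.729, 78.621, 233.54], 'tcp_rot': [-0.025, 3.135, 0.001], 'force': [0.071, -0.395, 0.334], 'moment': [0.012, -0.014, 0.016], 'gripper_force': 0.0, 'finger_gap': 1.001}
n 3470 mid [588.3  77.9 104.7] ext [53.5 51.6  8.2]
dp [186.3, 205.4, -8.7] ang [0.0, 0.3, -5.6]
```

Red stands at (588,78). Move over green and take another look.

Request:
send_rows(
  dp=[
    [10,10,0],
    [30,33,0],
    [50,55,0],
    [75,80,0],
    [100,107,0],
    [125,135,0],
    [150,163,0],
    [170,187,0],
    [182,201,0],
    [186,205,0],
  ],
  angular=[
    [0,0,0],
    [0,0,-1],
    [0,0,-2],
    [0,0,-3],
    [0,0,-4],
    [0,0,-5],
    [0,0,-5.6],
    [0,0,-5.6],
    [0,0,-5.6],
    [0,0,-5.6],
  ],
  jaw=[1,1,1,1,1,1,1,1,1,1],
)

```text
time_s: 22.53
eef_pos: [397.6, 282.1, 227.8]
tcp_rot: [0.182, -3.135, 0.0]
force: [-0.2, -0.4, 0.3]
finger_gap: 1.001
gripper_force: 0.0
```

Request:
send_rows(
  dp=[
    [0,0,0],
    [0,0,0],
    [0,0,0],
    [0,0,0],
  ],
  angular=[
    [0,0,0],
    [0,0,0],
    [0,0,0],
    [0,0,0],
  ],
  jaw=[1,1,1,1],
)

```text
time_s: 22.87
eef_pos: [400.3, 279.7, 228.1]
tcp_rot: [0.176, -3.136, 0.0]
force: [0.3, -0.4, -0.5]
finger_gap: 0.996
gripper_force: 0.0
```

```bash
python3 -c "
from h import *
c=snap('wrist','w4.png');st();w=cloud(c);np.save('w4.npy',w);jar(c,396,281,80);jar(c,396,281,87);clip(w,396.5,280.5)"
```

```text
{'time_s': 22.917, 'qpos': [0.535, 0.165, 1.695, -0.0, 1.282, -1.148], 'joint_vel': [0.004, -0.0, 0.001, 0.002, 0.002, 0.004], 'effort': [0.132, -45.781, -35.651, 0.0, -0.0, -0.014], 'eef_pos': [400.197, 279.838, 228.099], 'tcp_rot': [0.176, -3.136, 0.0], 'force': [0.352, 0.442, -0.026], 'moment': [-0.033, 0.042, -0.038], 'gripper_force': 0.0, 'finger_gap': 1.001}
n 3254 mid [396.6 280.9  86.5] ext [54.  51.5  8.8]
n 2627 mid [396.7 280.9  89. ] ext [47.3 46.9  3.8]
clip 122 [0, 1, 0, 0, 0, 0, 0, 0, 0, 0, 0, 47, 29, 44, 0, 0, 0, 0, 0, 0, 0, 0, 0, 1] median(|a|<60) 6.9
[361. 265.  39.] [360. 273.  37.] [359. 282.  38.] [361. 265.  49.] [361. 272.  38.] [360. 280.  38.] [358. 287.  57.] [362. 270.  39.] [361. 278.  37.] [360. 286.  37.] [359. 287.  64.] [363. 264.  64.] [361. 286.  68.] [362. 288.  71.] [366. 265.  74.]
```

View pics/w4.png

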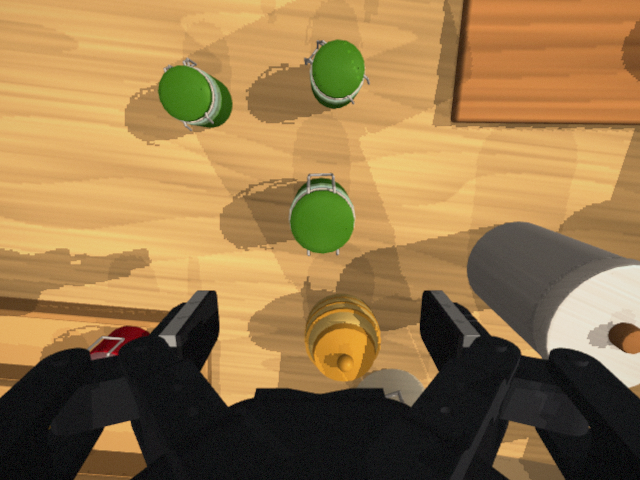

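Green's lid is at (322,222), with its clip centred at (320,182); it hasn't moved. Grasp it.

```bash
python3 -c "
from h import *
go((396.6,281,30),186.8)"
```

```text
dp [3.4, 1.6, 198.1] ang [-0.0, -0.0, -0.4]
```

Request:
send_rows(
  dp=[
    [3.4,1.6,10],
    [3.4,1.6,25],
    [3.4,1.6,45],
    [3.4,1.6,65],
    [3.4,1.6,80],
    [3.4,1.6,88],
    [3.4,1.6,88],
    [3.4,1.6,88],
  ],
  angular=[
    [0,0,-0.4],
    [0,0,-0.4],
    [0,0,-0.4],
    [0,0,-0.4],
    [0,0,-0.4],
    [0,0,-0.4],
    [0,0,-0.4],
    [0,0,-0.4],
  ],
  jaw=[1,1,1,1,1,1,1,1],
)

```text
time_s: 23.58
eef_pos: [396.1, 281.7, 140.3]
tcp_rot: [0.189, -3.136, 0.0]
force: [0.3, -0.9, 0.7]
finger_gap: 1.002
gripper_force: 0.0
```

```bash
python3 -c "
from h import *
go((396.6,281,30),186.8);c=snap('wrist');jar(c,396,281,80)"
```

```text
dp [-0.4, -0.8, 110.3] ang [-0.0, -0.0, 0.1]
n 6223 mid [396.5 280.9  86.2] ext [53.7 51.3  9. ]
```

Request:
send_rows(
  dp=[
    [-0.4,-0.8,15],
    [-0.4,-0.8,32],
    [-0.4,-0.8,49],
    [-0.4,-0.8,66],
    [-0.4,-0.8,82],
    [-0.4,-0.8,95],
    [-0.4,-0.8,105],
    [-0.4,-0.8,110],
    [-0.4,-0.8,110],
    [-0.4,-0.8,110],
  ],
  angular=[
    [0,0,0],
    [0,0,0],
    [0,0,0],
    [0,0,0],
    [0,0,0],
    [0,0,0],
    [0,0,0],
    [0,0,0],
    [0,0,0],
    [0,0,0],
  ],
  jaw=[1,1,1,1,1,1,1,1,1,1],
)

```text
time_s: 24.47
eef_pos: [396.9, 281.2, 30.9]
tcp_rot: [-0.189, 3.135, 0.001]
force: [0.1, -0.2, 0.6]
finger_gap: 1.003
gripper_force: 0.0
```

Request:
send_rows(
  dp=[
    [0,0,0],
    [0,0,0],
    [0,0,0],
    [0,0,0],
    [0,0,0],
    [0,0,0],
    [0,0,0],
    [0,0,0],
  ],
  angular=[
    [0,0,0],
    [0,0,0],
    [0,0,0],
    [0,0,0],
    [0,0,0],
    [0,0,0],
    [0,0,0],
    [0,0,0],
  ],
  jaw=[0.85,0.8,0.75,0.65,0.6,0.6,0.6,0.6],
  grip_force=50,
)

```text
time_s: 25.13
eef_pos: [396.8, 281.2, 31.1]
tcp_rot: [-0.189, 3.135, 0.001]
force: [-2.6, -1.3, 8.1]
finger_gap: 0.714
gripper_force: 52.8
```

Request:
send_rows(
  dp=[
    [0,0,-5],
    [0,0,-15],
    [0,0,-30],
    [0,0,-50],
    [0,0,-70],
    [0,0,-90],
    [0,0,-110],
    [0,0,-125],
    [0,0,-135],
    [0,0,-140],
  ],
  angular=[
    [0,0,0],
    [0,0,0],
    [0,0,0],
    [0,0,1],
    [0,0,2],
    [0,0,3],
    [0,0,4],
    [0,0,5],
    [0,0,5.8],
    [0,0,5.8],
  ],
  jaw=[0.6,0.6,0.6,0.6,0.6,0.6,0.6,0.6,0.6,0.6],
)

```text
time_s: 25.97
eef_pos: [396.8, 281.2, 172.0]
tcp_rot: [-0.029, 3.14, 0.002]
force: [-0.4, -0.8, -1.9]
finger_gap: 0.717
gripper_force: 54.7
```

```bash
python3 -c "
from h import *
st();go((410,-221,175),180.95)"
```

```text
{'time_s': 25.967, 'qpos': [0.541, 0.218, 1.769, 0.0, 1.152, -1.048], 'joint_vel': [-0.002, -0.046, -0.04, -0.0, 0.109, -0.027], 'effort': [0.024, -48.133, -34.44, -0.001, 0.093, 0.338], 'eef_pos': [396.774, 281.167, 171.987], 'tcp_rot': [-0.029, 3.14, 0.002], 'force': [-0.368, -0.77, -1.909], 'moment': [0.01, 0.014, 0.043], 'gripper_force': 54.75, 'finger_gap': 0.717}
dp [-3.9, -502.3, -3.5] ang [0.1, 0.1, 0.1]
```

Request:
send_rows(
  dp=[
    [0,-8,-1],
    [0,-25,-2],
    [-1,-50,-3],
    [-1,-82,-3],
    [-1,-117,-3],
    [-1,-152,-3],
    [-2,-187,-3],
    [-2,-222,-3],
    [-2,-257,-3],
    [-2,-292,-3],
  ],
  angular=[
    [0,0,0],
    [0,0,0],
    [0,0,0],
    [0,0,0],
    [0,0,0],
    [0,0,0],
    [0,0,0],
    [0,0,0],
    [0,0,0],
    [0,0,0],
  ],
  jaw=[0.6,0.6,0.6,0.6,0.6,0.6,0.6,0.6,0.6,0.6],
)

```text
time_s: 26.8
eef_pos: [403.1, -12.8, 172.5]
tcp_rot: [0.031, -3.14, -0.0]
force: [0.5, 0.4, -3.2]
finger_gap: 0.712
gripper_force: 54.9
```

Request:
send_rows(
  dp=[
    [0,-35,0],
    [-1,-70,0],
    [-1,-105,0],
    [-1,-140,0],
    [-2,-170,0],
    [-2,-193,0],
    [-2,-205,0],
    [-2,-210,0],
    [-2,-210,0],
    [-2,-210,0],
  ],
  angular=[
    [0,0,0],
    [0,0,0],
    [0,0,0],
    [0,0,0],
    [0,0,0],
    [0,0,0],
    [0,0,0],
    [0,0,0],
    [0,0,0],
    [0,0,0],
  ],
  jaw=[0.6,0.6,0.6,0.6,0.6,0.6,0.6,0.6,0.6,0.6],
)

```text
time_s: 27.63
eef_pos: [410.1, -220.0, 172.9]
tcp_rot: [0.031, -3.141, -0.001]
force: [-0.0, 0.3, -2.2]
finger_gap: 0.716
gripper_force: 55.0
```

```bash
python3 -c "
from h import *
st();go((410,-221,175),180.95)"
```

```text
{'time_s': 27.633, 'qpos': [-0.571, 0.173, 1.822, 0.0, 1.148, -2.162], 'joint_vel': [0.013, -0.007, 0.002, -0.0, 0.001, 0.002], 'effort': [-1.199, -44.518, -34.729, -0.049, -0.029, -0.087], 'eef_pos': [410.059, -219.962, 172.946], 'tcp_rot': [0.031, -3.141, -0.001], 'force': [-0.017, 0.344, -2.171], 'moment': [-0.054, 0.017, 0.016], 'gripper_force': 54.96, 'finger_gap': 0.716}
dp [0.1, -1.0, -2.1] ang [0.0, -0.0, 0.2]
```

Request:
send_rows(
  dp=[
    [0,0,-2],
    [0,0,-2],
    [0,0,-2],
    [0,0,-2],
    [0,0,-2],
    [0,0,-2],
    [0,0,-2],
    [0,0,-2],
    [0,0,-2],
    [0,0,-2],
  ],
  angular=[
    [1.4,-2.1,0],
    [4.1,-6.3,0],
    [6.8,-10.5,0],
    [9.5,-14.7,0],
    [12.2,-18.9,0],
    [14.9,-23.1,0],
    [17.6,-27.3,0],
    [20,-31,0],
    [21.5,-33.3,0],
    [21.7,-33.6,0],
  ],
  jaw=[0.6,0.6,0.6,0.6,0.6,0.6,0.6,0.6,0.6,0.6],
)

```text
time_s: 28.47
eef_pos: [409.4, -218.9, 174.4]
tcp_rot: [-0.026, 2.507, -0.487]
force: [-0.3, 0.1, -2.5]
finger_gap: 0.715
gripper_force: 54.8
```

Request:
send_rows(
  dp=[
    [0,0,0],
    [0,0,0],
    [0,0,0],
    [0,0,0],
    [0,0,0],
    [0,0,0],
    [0,0,0],
    [0,0,0],
    [0,0,0],
    [0,0,0],
  ],
  angular=[
    [0,0,0],
    [0,0,0],
    [0,0,0],
    [0,0,0],
    [0,0,0],
    [0,0,0],
    [0,0,0],
    [0,0,0],
    [0,0,0],
    [0,0,0],
  ],
  jaw=[0.6,0.6,0.6,0.6,0.6,0.6,0.6,0.6,0.6,0.6],
)

```text
time_s: 29.3
eef_pos: [410.2, -220.8, 175.3]
tcp_rot: [-0.024, 2.508, -0.488]
force: [0.1, -0.3, -2.8]
finger_gap: 0.713
gripper_force: 54.8
```

Request:
send_rows(
  dp=[
    [0,0,0],
    [0,0,0],
    [0,0,0],
    [0,0,0],
    [0,0,0],
    [0,0,0],
    [0,0,0],
    [0,0,0],
    [0,0,0],
    [0,0,0],
  ],
  angular=[
    [0,0,0],
    [0,0,0],
    [0,0,0],
    [0,0,0],
    [0,0,0],
    [0,0,0],
    [0,0,0],
    [0,0,0],
    [0,0,0],
    [0,0,0],
  ],
  jaw=[0.6,0.6,0.6,0.6,0.6,0.6,0.6,0.6,0.6,0.6],
)

```text
time_s: 30.13
eef_pos: [410.3, -220.8, 175.3]
tcp_rot: [-0.024, 2.508, -0.488]
force: [-0.2, -0.8, -2.4]
finger_gap: 0.711
gripper_force: 54.8
```

Request:
send_rows(
  dp=[
    [0,0,0],
    [0,0,0],
    [0,0,0],
    [0,0,0],
    [0,0,0],
    [0,0,0],
    [0,0,0],
    [0,0,0],
    [0,0,0],
    [0,0,0],
  ],
  angular=[
    [0,0,0],
    [0,0,0],
    [0,0,0],
    [0,0,0],
    [0,0,0],
    [0,0,0],
    [0,0,0],
    [0,0,0],
    [0,0,0],
    [0,0,0],
  ],
  jaw=[0.6,0.6,0.6,0.6,0.6,0.6,0.6,0.6,0.6,0.6],
)

```text
time_s: 30.97
eef_pos: [410.2, -220.8, 175.3]
tcp_rot: [-0.024, 2.508, -0.488]
force: [0.0, 0.1, -2.6]
finger_gap: 0.71
gripper_force: 54.8
```

Request:
send_rows(
  dp=[
    [0,0,0],
    [0,0,0],
    [0,0,0],
    [0,0,0],
    [0,0,0],
    [0,0,0],
    [0,0,0],
    [0,0,0],
    [0,0,0],
    [0,0,0],
  ],
  angular=[
    [0,0,0],
    [0,0,0],
    [0,0,0],
    [0,0,0],
    [0,0,0],
    [0,0,0],
    [0,0,0],
    [0,0,0],
    [0,0,0],
    [0,0,0],
  ],
  jaw=[0.6,0.6,0.6,0.6,0.6,0.6,0.6,0.6,0.6,0.6],
)

```text
time_s: 31.8
eef_pos: [410.3, -220.8, 175.3]
tcp_rot: [-0.024, 2.508, -0.488]
force: [-0.0, 0.3, -2.8]
finger_gap: 0.71
gripper_force: 54.8
```

Request:
send_rows(
  dp=[
    [0,0,0],
    [0,0,0],
    [0,0,0],
    [0,0,0],
    [0,0,0],
    [0,0,0],
    [0,0,0],
    [0,0,0],
    [0,0,0],
    [0,0,0],
  ],
  angular=[
    [-1.4,2.1,0],
    [-4.1,6.3,0],
    [-6.8,10.5,0],
    [-9.5,14.7,0],
    [-12.2,18.9,0],
    [-14.9,23.1,0],
    [-17.6,27.3,0],
    [-20,31,0],
    [-21.5,33.3,0],
    [-21.7,33.6,0],
  ],
  jaw=[0.6,0.6,0.6,0.6,0.6,0.6,0.6,0.6,0.6,0.6],
)

```text
time_s: 32.63
eef_pos: [410.9, -221.2, 175.1]
tcp_rot: [0.03, -3.14, -0.002]
force: [0.6, -1.1, -3.6]
finger_gap: 0.718
gripper_force: 54.8
```

Request:
send_rows(
  dp=[
    [0,0,0],
    [0,0,0],
  ],
  angular=[
    [0,0,0],
    [0,0,0],
  ],
  jaw=[0.6,0.6],
)

```text
time_s: 32.8
eef_pos: [410.1, -220.7, 175.0]
tcp_rot: [-0.03, 3.14, -0.001]
force: [-0.3, 0.6, -2.6]
finger_gap: 0.713
gripper_force: 54.8
```

```bash
python3 -c "
from h import *
st();go((591,-70,190),180.95);c=snap('top');w=cloud(c);P=w.reshape(-1,3)
m=(np.hypot(P[:,0]-588,P[:,1]-78)<60)&(P[:,2]>98)&(P[:,2]<118);q=P[m];print(len(q),q.mean(0),np.ptp(q,axis=0))
m=(abs(P[:,0]-660)<35)&(abs(P[:,1]-12)<35)&(P[:,2]>118)&(P[:,2]<140);q=P[m];print('yellow',len(q),np.median(q,0),np.ptp(q,axis=0))"
```

```text
{'time_s': 32.8, 'qpos': [-0.572, 0.17, 1.82, 0.0, 1.151, -2.163], 'joint_vel': [0.0, -0.01, 0.005, 0.001, 0.003, -0.0], 'effort': [-0.056, -44.292, -35.042, -0.001, 0.057, 0.001], 'eef_pos': [410.099, -220.695, 175.035], 'tcp_rot': [-0.03, 3.14, -0.001], 'force': [-0.317, 0.646, -2.598], 'moment': [-0.015, 0.032, -0.024], 'gripper_force': 54.809, 'finger_gap': 0.713}
dp [-183.8, 147.2, -14.9] ang [-0.0, 0.1, 0.2]
459 [588.23351318  79.72022561 107.08101754] [59.52480095 54.3133065  17.09728012]
yellow 261 [676.53261032  13.81642045 128.97078008] [38.03299068 39.63907779 15.91704671]
```

Request:
send_rows(
  dp=[
    [-5,5,-5],
    [-15,15,-10],
    [-32,34,-14],
    [-52,56,-15],
    [-74,79,-15],
    [-96,103,-15],
    [-118,126,-15],
    [-140,150,-15],
    [-160,171,-15],
    [-174,186,-15],
  ],
  angular=[
    [0,0,0.2],
    [0,0,0.2],
    [0,0,0.2],
    [0,0,0.2],
    [0,0,0.2],
    [0,0,0.2],
    [0,0,0.2],
    [0,0,0.2],
    [0,0,0.2],
    [0,0,0.2],
  ],
  jaw=[0.6,0.6,0.6,0.6,0.6,0.6,0.6,0.6,0.6,0.6],
)

```text
time_s: 33.68
eef_pos: [581.9, -28.8, 190.8]
tcp_rot: [-0.027, 3.14, 0.0]
force: [0.4, -0.0, -2.7]
finger_gap: 0.717
gripper_force: 54.9
```

Request:
send_rows(
  dp=[
    [-6,6,0],
    [-10,11,0],
    [-10,11,0],
    [-10,11,0],
    [-10,11,0],
    [-10,11,0],
  ],
  angular=[
    [0,0,0],
    [0,0,0],
    [0,0,0],
    [0,0,0],
    [0,0,0],
    [0,0,0],
  ],
  jaw=[0.6,0.6,0.6,0.6,0.6,0.6],
)

```text
time_s: 34.18
eef_pos: [590.1, -21.1, 190.5]
tcp_rot: [-0.023, 3.141, -0.0]
force: [-0.2, -0.4, -3.2]
finger_gap: 0.713
gripper_force: 54.9
```

```bash
python3 -c "
from h import *
st();go((590.3,-20,53),180.95);c=snap('wrist');jar(c,588,78,100,118)"
```

```text
{'time_s': 34.183, 'qpos': [-0.098, 0.424, 1.45, -0.0, 1.268, -1.683], 'joint_vel': [0.0, 0.005, -0.005, 0.002, 0.002, -0.0], 'effort': [0.233, -61.998, -36.428, 0.004, -0.004, -0.005], 'eef_pos': [590.088, -21.102, 190.536], 'tcp_rot': [-0.023, 3.141, -0.0], 'force': [-0.167, -0.403, -3.187], 'moment': [0.01, -0.05, -0.003], 'gripper_force': 54.904, 'finger_gap': 0.713}
dp [-0.2, 1.1, 137.5] ang [-0.0, 0.0, -0.1]
n 4805 mid [588.3  77.1 104.7] ext [53.3 51.9  8.2]
```

Request:
send_rows(
  dp=[
    [0,0,10],
    [0,0,28],
    [0,0,48],
    [0,0,68],
    [0,0,88],
    [0,0,105],
    [0,0,119],
    [0,0,129],
    [0,0,135],
    [0,0,137],
  ],
  angular=[
    [0,0,0],
    [0,0,0],
    [0,0,0],
    [0,0,0],
    [0,0,0],
    [0,0,0],
    [0,0,0],
    [0,0,0],
    [0,0,0],
    [0,0,0],
  ],
  jaw=[0.6,0.6,0.6,0.6,0.6,0.6,0.6,0.6,0.6,0.6],
)

```text
time_s: 35.07
eef_pos: [590.0, -20.4, 52.3]
tcp_rot: [0.025, -3.14, -0.0]
force: [-0.0, -0.5, -2.4]
finger_gap: 0.712
gripper_force: 54.9
```

Request:
send_rows(
  dp=[
    [0,0,0.5],
    [0,0,1],
    [0,0,1.5],
    [0,0,2],
    [0,0,2.5],
    [0,0,3],
    [0,0,3.5],
    [0,0,3.5],
  ],
  angular=[
    [0,0,0],
    [0,0,0],
    [0,0,0],
    [0,0,0],
    [0,0,0],
    [0,0,0],
    [0,0,0],
    [0,0,0],
  ],
  jaw=[0.6,0.6,0.6,0.6,0.6,0.6,0.6,0.6],
)

```text
time_s: 35.73
eef_pos: [590.4, -20.3, 49.7]
tcp_rot: [0.025, -3.141, -0.0]
force: [0.1, -0.4, -2.4]
finger_gap: 0.716
gripper_force: 54.9
```

Request:
send_rows(
  dp=[
    [0,0,0.5],
    [0,0,1],
    [0,0,1],
    [0,0,1],
  ],
  angular=[
    [0,0,0],
    [0,0,0],
    [0,0,0],
    [0,0,0],
  ],
  jaw=[0.6,0.6,0.6,0.6],
)

```text
time_s: 36.07
eef_pos: [590.5, -20.3, 49.2]
tcp_rot: [-0.025, 3.141, -0.0]
force: [-4.5, 0.1, 5.5]
finger_gap: 0.712
gripper_force: 55.6
```

Request:
send_rows(
  dp=[
    [0,0,0],
    [0,0,0],
    [0,0,0],
    [0,0,0],
    [0,0,0],
    [0,0,0],
    [0,0,0],
  ],
  angular=[
    [0,0,0],
    [0,0,0],
    [0,0,0],
    [0,0,0],
    [0,0,0],
    [0,0,0],
    [0,0,0],
  ],
  jaw=[0.75,0.8,0.85,0.9,0.95,0.95,0.95],
)

```text
time_s: 36.65
eef_pos: [590.5, -20.4, 48.8]
tcp_rot: [-0.025, 3.141, 0.0]
force: [-0.1, 0.3, -1.1]
finger_gap: 0.949
gripper_force: 0.1
```

Request:
send_rows(
  dp=[
    [0,0,-6],
    [0,0,-15],
    [0,0,-27],
    [0,0,-45],
    [0,0,-70],
    [0,0,-100],
    [0,0,-130],
    [0,0,-155],
    [0,0,-175],
    [0,0,-180],
  ],
  angular=[
    [0,0,0],
    [0,0,0],
    [0,0,0],
    [0,0,0],
    [0,0,0],
    [0,0,0],
    [0,0,0],
    [0,0,0],
    [0,0,0],
    [0,0,0],
  ],
  jaw=[0.95,0.95,0.95,0.95,1,1,1,1,1,1],
)

```text
time_s: 37.48
eef_pos: [591.3, -20.4, 234.0]
tcp_rot: [-0.025, 3.135, -0.001]
force: [-0.4, 0.2, 1.1]
finger_gap: 1.0
gripper_force: 0.0
```

```bash
python3 -c "
from h import *
st();c=snap('wrist','w5.png');w=cloud(c);P=w.reshape(-1,3)
jar(c,588,78,100,118);jar(c,590,-20,100,118)
m=(abs(P[:,0]-593)<25)&(abs(P[:,1]+172)<25)&(P[:,2]>112)&(P[:,2]<132);t=P[m];print('tongue',len(t),t.min(0),t.max(0))
go((593,-172,230),180.95);go((593,-172,95),180.95)"
```

```text
{'time_s': 37.483, 'qpos': [-0.096, 0.388, 1.397, 0.0, 1.35, -1.683], 'joint_vel': [-0.001, -0.005, -0.024, 0.0, 0.064, -0.0], 'effort': [-0.045, -57.53, -35.024, -0.002, 0.459, 0.0], 'eef_pos': [591.317, -20.354, 233.989], 'tcp_rot': [-0.025, 3.135, -0.001], 'force': [-0.427, 0.172, 1.058], 'moment': [-0.035, 0.005, 0.017], 'gripper_force': 0.0, 'finger_gap': 1.0}
n 3520 mid [588.5  77.3 104.7] ext [53.4 51.9  8.1]
n 3453 mid [590.5 -20.8 104.9] ext [53.1 51.2  7.8]
tongue 726 [ 582.88914655 -180.69816365  112.07229682] [ 602.84825477 -164.07416482  127.04325586]
dp [0.6, -151.6, 2.9] ang [-0.0, 0.3, -0.0]
dp [1.3, -151.6, 137.9] ang [-0.0, 0.3, -0.0]
```

View pics/w5.png

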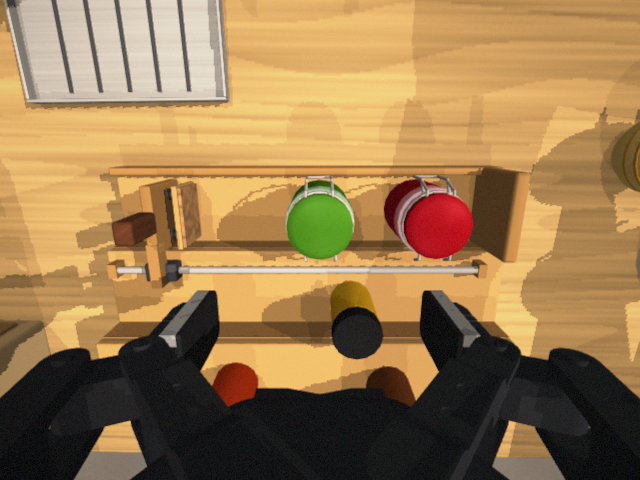

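Both jars stand with their clips front (green (318,185), red (430,185)). The stop's tongue is at (133,228). Grip the tongue.

Request:
send_rows(
  dp=[
    [0.6,-10,0],
    [0.6,-30,0],
    [0.6,-60,0],
    [0.6,-90,0],
    [0.6,-118,0],
    [0.6,-140,0],
    [0.6,-150,0],
    [0.6,-152,0],
    [0.6,-152,0],
    [0.6,-152,0],
  ],
  angular=[
    [0,0.3,0],
    [0,0.3,0],
    [0,0.3,0],
    [0,0.3,0],
    [0,0.3,0],
    [0,0.3,0],
    [0,0.3,0],
    [0,0.3,0],
    [0,0.3,0],
    [0,0.3,0],
  ],
  jaw=[0.6,0.6,0.6,0.6,0.6,0.6,0.6,0.6,0.6,0.6],
)

```text
time_s: 38.37
eef_pos: [592.2, -171.4, 228.3]
tcp_rot: [0.026, -3.135, -0.001]
force: [0.1, -0.3, -0.5]
finger_gap: 0.602
gripper_force: 0.0
```

```bash
python3 -c "
from h import *
go((592.9,-172.4,95),180.95)"
```

```text
dp [-1.5, -1.1, 133.3] ang [0.0, -0.3, -0.0]
```

Request:
send_rows(
  dp=[
    [-0.7,-0.6,20],
    [-0.7,-0.6,45],
    [-0.7,-0.6,70],
    [-0.7,-0.6,93],
    [-0.7,-0.6,112],
    [-0.7,-0.6,125],
    [-0.7,-0.6,131],
    [-0.7,-0.6,133],
    [-0.7,-0.6,133],
    [-0.7,-0.6,133],
  ],
  angular=[
    [0,-0.3,0],
    [0,-0.3,0],
    [0,-0.3,0],
    [0,-0.3,0],
    [0,-0.3,0],
    [0,-0.3,0],
    [0,-0.3,0],
    [0,-0.3,0],
    [0,-0.3,0],
    [0,-0.3,0],
  ],
  jaw=[0.6,0.6,0.6,0.6,0.6,0.6,0.6,0.6,0.6,0.6],
)

```text
time_s: 39.2
eef_pos: [592.8, -172.9, 97.0]
tcp_rot: [-0.025, 3.14, -0.001]
force: [0.5, -0.7, 0.6]
finger_gap: 0.602
gripper_force: 0.0
```

Request:
send_rows(
  dp=[
    [0,0,0],
    [0,0,0],
    [0,0,0],
    [0,0,0],
    [0,0,0],
    [0,0,0],
    [0,0,0],
    [0,0,0],
  ],
  angular=[
    [0,0,0],
    [0,0,0],
    [0,0,0],
    [0,0,0],
    [0,0,0],
    [0,0,0],
    [0,0,0],
    [0,0,0],
  ],
  jaw=[0.1,0.1,0.1,0.1,0.1,0.1,0.1,0.1],
  grip_force=30,
)

```text
time_s: 39.87
eef_pos: [592.5, -173.0, 96.5]
tcp_rot: [-0.025, 3.141, -0.0]
force: [-1.9, 0.9, 6.0]
finger_gap: 0.182
gripper_force: 30.6
```

```bash
python3 -c "
from h import *
st()"
```

```text
{'time_s': 39.867, 'qpos': [-0.343, 0.581, 1.448, 0.0, 1.112, -1.93], 'joint_vel': [0.0, -0.0, -0.001, -0.0, -0.001, 0.001], 'effort': [-0.453, -62.965, -31.429, -0.115, -0.475, 0.023], 'eef_pos': [592.486, -172.97, 96.467], 'tcp_rot': [-0.025, 3.141, -0.0], 'force': [-1.883, 0.938, 6.038], 'moment': [0.207, 0.257, 0.102], 'gripper_force': 30.642, 'finger_gap': 0.182}
```

Request:
send_rows(
  dp=[
    [0,3,0],
    [0,10,0],
    [0,19,0],
    [0,29,0],
    [0,39,0],
    [0,49,0],
    [0,59,0],
    [0,69,0],
    [0,78,0],
    [0,83,0],
  ],
  angular=[
    [0,0,0],
    [0,0,0],
    [0,0,0],
    [0,0,0],
    [0,0,0],
    [0,0,0],
    [0,0,0],
    [0,0,0],
    [0,0,0],
    [0,0,0],
  ],
  jaw=[0.1,0.1,0.1,0.1,0.1,0.1,0.1,0.1,0.1,0.1],
)

```text
time_s: 40.7
eef_pos: [591.1, -90.3, 96.5]
tcp_rot: [-0.025, 3.141, -0.003]
force: [-1.6, -8.4, 4.8]
finger_gap: 0.18
gripper_force: 30.6
```

Request:
send_rows(
  dp=[
    [0,2,0],
    [0,4,0],
    [0,6,0],
    [0,8,0],
    [0,10,0],
    [0,12,0],
    [0,14,0],
    [0,16,0],
    [0,18,0],
    [0,20,0],
  ],
  angular=[
    [0,0,0],
    [0,0,0],
    [0,0,0],
    [0,0,0],
    [0,0,0],
    [0,0,0],
    [0,0,0],
    [0,0,0],
    [0,0,0],
    [0,0,0],
  ],
  jaw=[0.1,0.1,0.1,0.1,0.1,0.1,0.1,0.1,0.1,0.1],
)

```text
time_s: 41.53
eef_pos: [590.8, -71.2, 96.5]
tcp_rot: [-0.024, 3.141, -0.003]
force: [-2.7, -9.8, 6.3]
finger_gap: 0.182
gripper_force: 30.7
```

Request:
send_rows(
  dp=[
    [0,2,0],
    [0,4,0],
    [0,6,0],
    [0,8,0],
    [0,10,0],
    [0,12,0],
    [0,14,0],
    [0,16,0],
    [0,18,0],
    [0,20,0],
  ],
  angular=[
    [0,0,0],
    [0,0,0],
    [0,0,0],
    [0,0,0],
    [0,0,0],
    [0,0,0],
    [0,0,0],
    [0,0,0],
    [0,0,0],
    [0,0,0],
  ],
  jaw=[0.1,0.1,0.1,0.1,0.1,0.1,0.1,0.1,0.1,0.1],
)

```text
time_s: 42.37
eef_pos: [590.5, -51.3, 96.5]
tcp_rot: [-0.024, 3.141, -0.003]
force: [-3.2, -9.5, 5.6]
finger_gap: 0.178
gripper_force: 30.7
```

Request:
send_rows(
  dp=[
    [0,2,0],
    [0,4,0],
    [0,6,0],
    [0,8,0],
    [0,10,0],
    [0,12,0],
    [0,14,0],
    [0,16,0],
    [0,18,0],
    [0,20,0],
  ],
  angular=[
    [0,0,0],
    [0,0,0],
    [0,0,0],
    [0,0,0],
    [0,0,0],
    [0,0,0],
    [0,0,0],
    [0,0,0],
    [0,0,0],
    [0,0,0],
  ],
  jaw=[0.1,0.1,0.1,0.1,0.1,0.1,0.1,0.1,0.1,0.1],
)

```text
time_s: 43.2
eef_pos: [590.2, -31.4, 96.5]
tcp_rot: [-0.024, 3.141, -0.003]
force: [-3.1, -11.9, 6.6]
finger_gap: 0.186
gripper_force: 30.8
```

```bash
python3 -c "
from h import *
st();c=snap('top');w=cloud(c);P=w.reshape(-1,3)
jar(c,588,90,100,118);jar(c,590,12,100,112)
cv2.imwrite('pics/t6.png',cv2.resize(c['color'][120:250,235:425,::-1],None,fx=4,fy=4))"
```

```text
{'time_s': 43.2, 'qpos': [-0.114, 0.528, 1.532, -0.002, 1.081, -1.699], 'joint_vel': [0.04, -0.002, 0.006, -0.001, -0.002, 0.042], 'effort': [6.336, -59.591, -30.716, 2.226, -0.439, -0.021], 'eef_pos': [590.153, -31.37, 96.478], 'tcp_rot': [-0.024, 3.141, -0.003], 'force': [-3.1, -11.866, 6.642], 'moment': [-1.685, 0.501, 0.044], 'gripper_force': 30.794, 'finger_gap': 0.186}
n 525 mid [588.3  73.8 107.1] ext [54.1 70.5 13.2]
n 173 mid [589.8  35.4 106.2] ext [39.9 72.1 11.3]
```

View pics/t6.png

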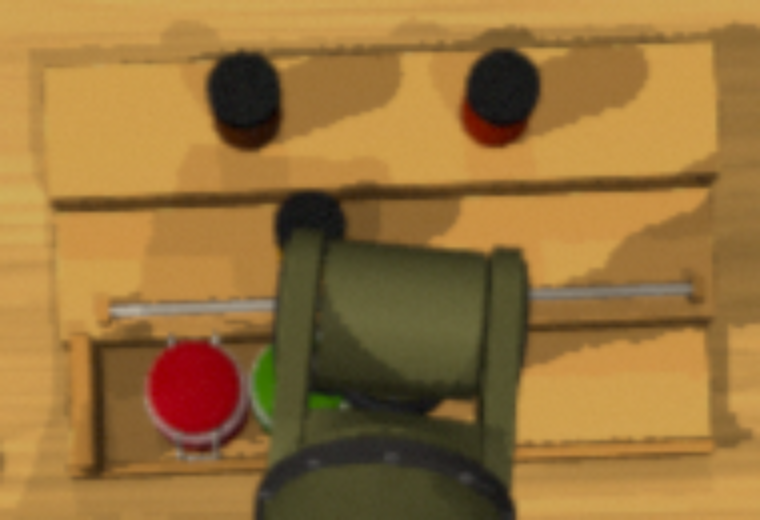

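Both jars are upright, and green (crop (285,385)) has closed up to red (195,390). I'll carry on slowly.

Request:
send_rows(
  dp=[
    [0,2,0],
    [0,4,0],
    [0,6,0],
    [0,8,0],
    [0,10,0],
    [0,12,0],
    [0,14,0],
    [0,15.5,0],
    [0,17,0],
    [0,18,0],
  ],
  angular=[
    [0,0,0],
    [0,0,0],
    [0,0,0],
    [0,0,0],
    [0,0,0],
    [0,0,0],
    [0,0,0],
    [0,0,0],
    [0,0,0],
    [0,0,0],
  ],
  jaw=[0.1,0.1,0.1,0.1,0.1,0.1,0.1,0.1,0.1,0.1],
)

```text
time_s: 44.08
eef_pos: [589.8, -13.4, 96.5]
tcp_rot: [-0.024, 3.141, -0.003]
force: [-3.2, -10.2, 7.1]
finger_gap: 0.177
gripper_force: 30.8
```

Request:
send_rows(
  dp=[
    [0,1,0],
    [0,2,0],
  ],
  angular=[
    [0,0,0],
    [0,0,0],
  ],
  jaw=[0.1,0.1],
)

```text
time_s: 44.25
eef_pos: [589.8, -11.4, 96.5]
tcp_rot: [-0.024, 3.141, -0.003]
force: [-3.8, -11.4, 6.9]
finger_gap: 0.177
gripper_force: 30.8
```

Request:
send_rows(
  dp=[
    [0,1,0],
    [0,2,0],
  ],
  angular=[
    [0,0,0],
    [0,0,0],
  ],
  jaw=[0.1,0.1],
)

```text
time_s: 44.42
eef_pos: [589.8, -9.4, 96.4]
tcp_rot: [-0.024, 3.141, -0.003]
force: [-2.8, -11.7, 7.6]
finger_gap: 0.179
gripper_force: 30.8
```

Request:
send_rows(
  dp=[
    [0,0.5,0],
    [0,1,0],
  ],
  angular=[
    [0,0,0],
    [0,0,0],
  ],
  jaw=[0.1,0.1],
)

```text
time_s: 44.58
eef_pos: [589.8, -8.4, 96.5]
tcp_rot: [-0.024, 3.141, -0.003]
force: [-3.5, -11.3, 6.9]
finger_gap: 0.179
gripper_force: 30.9
```

Request:
send_rows(
  dp=[
    [0,0.5,0],
    [0,1,0],
  ],
  angular=[
    [0,0,0],
    [0,0,0],
  ],
  jaw=[0.1,0.1],
)

```text
time_s: 44.75
eef_pos: [589.8, -7.5, 96.5]
tcp_rot: [-0.024, 3.141, -0.003]
force: [-4.7, -10.8, 6.5]
finger_gap: 0.183
gripper_force: 30.9
```

Request:
send_rows(
  dp=[
    [0,0.5,0],
    [0,1,0],
  ],
  angular=[
    [0,0,0],
    [0,0,0],
  ],
  jaw=[0.1,0.1],
)

```text
time_s: 44.92
eef_pos: [589.7, -6.4, 96.4]
tcp_rot: [-0.024, 3.141, -0.003]
force: [-3.0, -11.7, 7.0]
finger_gap: 0.181
gripper_force: 30.9
```

Request:
send_rows(
  dp=[
    [0,0.5,0],
    [0,1,0],
    [0,1,0],
    [0,1,0],
  ],
  angular=[
    [0,0,0],
    [0,0,0],
    [0,0,0],
    [0,0,0],
  ],
  jaw=[0.1,0.1,0.1,0.1],
)

```text
time_s: 45.25
eef_pos: [589.7, -5.4, 96.4]
tcp_rot: [-0.024, 3.141, -0.003]
force: [-3.8, -10.5, 8.1]
finger_gap: 0.185
gripper_force: 30.9
```

Request:
send_rows(
  dp=[
    [0,0.5,0],
    [0,1,0],
  ],
  angular=[
    [0,0,0],
    [0,0,0],
  ],
  jaw=[0.1,0.1],
)

```text
time_s: 45.42
eef_pos: [589.7, -4.5, 96.5]
tcp_rot: [-0.024, 3.141, -0.003]
force: [-3.7, -11.1, 6.5]
finger_gap: 0.179
gripper_force: 30.9
```

```bash
python3 -c "
from h import *
st();c=snap('wrist','w7.png');w=cloud(c);np.save('w7.npy',w);P=w.reshape(-1,3)
jar(c,588,110,100,112);jar(c,589,45,100,112)
"
```

```text
{'time_s': 45.417, 'qpos': [-0.069, 0.526, 1.535, -0.002, 1.08, -1.654], 'joint_vel': [0.011, -0.001, -0.001, -0.001, -0.002, 0.008], 'effort': [6.408, -59.231, -30.911, 2.18, -0.649, 0.034], 'eef_pos': [589.695, -4.464, 96.46], 'tcp_rot': [-0.024, 3.141, -0.003], 'force': [-3.69, -11.116, 6.508], 'moment': [-1.573, 0.495, 0.026], 'gripper_force': 30.886, 'finger_gap': 0.179}
n 15660 mid [587.3  90.7 104.6] ext [52.3 77.7  8.2]
n 15607 mid [585.8  47.5 105.1] ext [ 46.6 111.9   9.5]
```

View pics/w7.png

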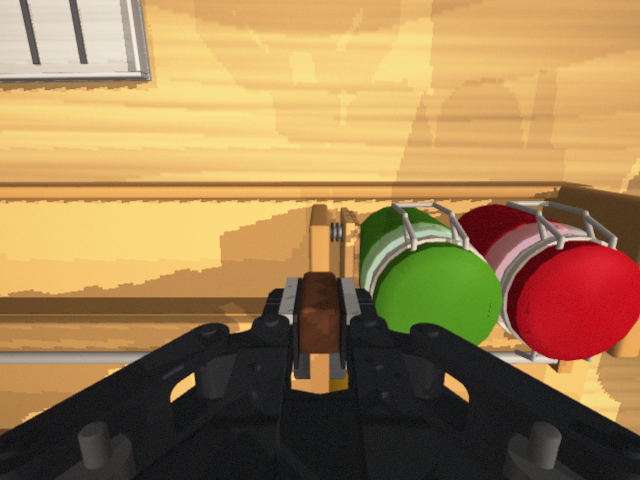

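The pad (347,235) is against green, the spring shows at (336,233), and red is near the cheek. I'll segment the image to measure the gaps.

```bash
python3 -c "
from h import *
w=np.load('w7.npy');im=cv2.imread('pics/w7.png').astype(int);b,g,r=im[...,0],im[...,1],im[...,2]
for n,m in(('green',(g>80)&(r<60)&(b<70)),('red',(r>110)&(g<40)&(b<40))):
    m=m&(w[...,2]>85)&(w[...,2]<115);q=w[m];print(n,len(q),np.percentile(q,[1,99],axis=0).round(1).tolist(),((np.percentile(q,1,axis=0)+np.percentile(q,99,axis=0))/2).round(1))
for v in(212,222,245,255): print(v,[(u,w[v,u].round(0).tolist()) for u in range(308,362,3)])
P=w.reshape(-1,3);m=(P[:,1]>125)&(P[:,1]<150)&(P[:,2]>60)&(P[:,2]<96)&(P[:,0]>545)&(P[:,0]<625);q=P[m];print('cheek',len(q),np.percentile(q[:,1],[1,10,50,90]))
"
```

```text
green 106 [[562.1, 19.2, 98.0], [594.2, 54.1, 104.9]] [578.2  36.6 101.5]
red 9971 [[561.9, 82.5, 103.0], [613.2, 129.8, 108.7]] [587.6 106.1 105.8]
212 [(308, [566.0, -13.0, 18.0]), (311, [561.0, -11.0, 43.0]), (314, [559.0, -9.0, 53.0]), (317, [559.0, -7.0, 52.0]), (320, [559.0, -5.0, 53.0]), (323, [559.0, -4.0, 52.0]), (326, [559.0, -2.0, 51.0]), (329, [565.0, 1.0, 18.0]), (332, [565.0, 3.0, 18.0]), (335, [565.0, 5.0, 18.0]), (338, [565.0, 7.0, 17.0]), (341, [562.0, 8.0, 34.0]), (344, [561.0, 9.0, 42.0]), (347, [560.0, 11.0, 42.0]), (350, [563.0, 13.0, 31.0]), (353, [562.0, 15.0, 32.0]), (356, [565.0, 19.0, 18.0]), (359, [565.0, 21.0, 17.0])]
222 [(308, [572.0, -13.0, 18.0]), (311, [559.0, -10.0, 75.0]), (314, [559.0, -8.0, 77.0]), (317, [559.0, -7.0, 77.0]), (320, [559.0, -5.0, 77.0]), (323, [559.0, -4.0, 78.0]), (326, [558.0, -3.0, 79.0]), (329, [560.0, -1.0, 70.0]), (332, [565.0, 2.0, 49.0]), (335, [572.0, 5.0, 18.0]), (338, [565.0, 5.0, 49.0]), (341, [568.0, 8.0, 35.0]), (344, [562.0, 8.0, 61.0]), (347, [561.0, 9.0, 68.0]), (350, [560.0, 10.0, 68.0]), (353, [560.0, 12.0, 69.0]
[... 433 characters left out ...]
72.0, 9.0, 70.0]), (350, [573.0, 10.0, 69.0]), (353, [573.0, 12.0, 69.0]), (356, [574.0, 14.0, 66.0]), (359, [573.0, 15.0, 68.0])]
255 [(308, [595.0, -13.0, 18.0]), (311, [574.0, -10.0, 82.0]), (314, [573.0, -8.0, 84.0]), (317, [573.0, -7.0, 84.0]), (320, [574.0, -5.0, 84.0]), (323, [574.0, -4.0, 84.0]), (326, [574.0, -2.0, 83.0]), (329, [574.0, -1.0, 83.0]), (332, [595.0, 3.0, 18.0]), (335, [596.0, 6.0, 16.0]), (338, [595.0, 8.0, 18.0]), (341, [588.0, 8.0, 39.0]), (344, [580.0, 8.0, 65.0]), (347, [578.0, 9.0, 69.0]), (350, [578.0, 11.0, 70.0]), (353, [578.0, 12.0, 69.0]), (356, [579.0, 14.0, 67.0]), (359, [579.0, 16.0, 67.0])]
cheek 2650 [140.45998421 141.11879716 141.9558047  146.20535774]
```

Request:
send_rows(
  dp=[
    [0,0.5,0],
    [0,1,0],
  ],
  angular=[
    [0,0,0],
    [0,0,0],
  ],
  jaw=[0.1,0.1],
)

```text
time_s: 45.63
eef_pos: [589.7, -3.5, 96.5]
tcp_rot: [-0.024, 3.141, -0.003]
force: [-3.8, -11.2, 7.1]
finger_gap: 0.181
gripper_force: 30.9
```

Request:
send_rows(
  dp=[
    [0,0.5,0],
  ],
  angular=[
    [0,0,0],
  ],
  jaw=[0.1],
)

```text
time_s: 45.72
eef_pos: [589.7, -3.0, 96.5]
tcp_rot: [-0.024, 3.141, -0.003]
force: [-3.8, -11.1, 7.0]
finger_gap: 0.181
gripper_force: 30.9
```

Request:
send_rows(
  dp=[
    [0,0.5,0],
  ],
  angular=[
    [0,0,0],
  ],
  jaw=[0.1],
)

```text
time_s: 45.8
eef_pos: [589.7, -2.4, 96.5]
tcp_rot: [-0.024, 3.141, -0.003]
force: [-3.9, -11.5, 7.5]
finger_gap: 0.183
gripper_force: 30.9
```

Request:
send_rows(
  dp=[
    [0,0.5,0],
  ],
  angular=[
    [0,0,0],
  ],
  jaw=[0.1],
)

```text
time_s: 45.88
eef_pos: [589.6, -2.0, 96.5]
tcp_rot: [-0.024, 3.141, -0.003]
force: [-3.7, -10.1, 6.3]
finger_gap: 0.185
gripper_force: 30.9
```

```bash
cat > m.py <<'E'
from h import *
import sys
c=snap('wrist');w=cloud(c);im=c['color'].astype(int);r,g,b=im[...,0],im[...,1],im[...,2]
m=(r>110)&(g<40)&(b<40)&(w[...,2]>85)&(w[...,2]<115);q=w[m];lo,hi=np.percentile(q,[1,99],axis=0);print('red',((lo+hi)/2).round(1))
m=(g>80)&(r<60)&(b<70)&(w[...,2]>85)&(w[...,2]<115);q=w[m];print('green',len(q))
P=w.reshape(-1,3)
y=get_state()["eef_pos"][1]
for n,z0,z1,y0,y1 in(('pad',66,72,5,20),('board',80,87,-15,4)):
    m=(P[:,2]>z0)&(P[:,2]<z1)&(P[:,1]-y-4.5>y0)&(P[:,1]-y-4.5<y1)&(P[:,0]>558)&(P[:,0]<578);print(n,m.sum(),np.percentile(P[m,1],[2,50,98]).round(1))
st()
E
python3 m.py
```

```text
red [587.4 108.4 105.7]
green 108
pad 512 [10.  13.6 21.6]
board 819 [-8.1 -3.2  1.6]
{'time_s': 45.933, 'qpos': [-0.064, 0.526, 1.535, -0.002, 1.08, -1.649], 'joint_vel': [-0.002, 0.001, 0.0, 0.001, 0.0, -0.002], 'effort': [6.274, -59.204, -30.933, 2.172, -0.659, 0.032], 'eef_pos': [589.656, -1.878, 96.466], 'tcp_rot': [-0.024, 3.141, -0.003], 'force': [-3.397, -10.167, 7.11], 'moment': [-1.548, 0.564, 0.073], 'gripper_force': 30.889, 'finger_gap': 0.182}
```

Request:
send_rows(
  dp=[
    [0,0.5,0],
    [0,1,0],
  ],
  angular=[
    [0,0,0],
    [0,0,0],
  ],
  jaw=[0.1,0.1],
)

```text
time_s: 46.1
eef_pos: [589.6, -1.0, 96.5]
tcp_rot: [-0.024, 3.141, -0.003]
force: [-3.3, -11.7, 6.8]
finger_gap: 0.183
gripper_force: 30.9
```

```bash
python3 m.py
```

```text
red [587.5 109.  105.8]
green 109
pad 519 [10.  13.8 22.7]
board 819 [-7.1 -2.3  2.5]
{'time_s': 46.15, 'qpos': [-0.063, 0.526, 1.536, -0.002, 1.08, -1.648], 'joint_vel': [-0.001, 0.001, 0.003, 0.001, -0.0, -0.002], 'effort': [6.624, -59.203, -30.933, 2.279, -0.661, 0.035], 'eef_pos': [589.623, -0.959, 96.46], 'tcp_rot': [-0.024, 3.141, -0.003], 'force': [-3.199, -11.876, 7.039], 'moment': [-1.663, 0.616, 0.058], 'gripper_force': 30.904, 'finger_gap': 0.184}
```

Request:
send_rows(
  dp=[
    [0,0.5,0],
    [0,1,0],
  ],
  angular=[
    [0,0,0],
    [0,0,0],
  ],
  jaw=[0.1,0.1],
)

```text
time_s: 46.32
eef_pos: [589.6, -0.1, 96.4]
tcp_rot: [-0.024, 3.141, -0.004]
force: [-3.6, -13.8, 6.9]
finger_gap: 0.181
gripper_force: 30.9
```

```bash
python3 m.py
```

```text
red [587.4 109.5 105.8]
green 105
pad 537 [10.  13.9 23.4]
board 819 [-6.2 -1.3  3.4]
{'time_s': 46.367, 'qpos': [-0.061, 0.526, 1.536, -0.003, 1.08, -1.646], 'joint_vel': [-0.002, 0.0, -0.001, 0.001, 0.001, -0.001], 'effort': [7.03, -59.201, -30.932, 2.411, -0.661, 0.037], 'eef_pos': [589.606, -0.042, 96.448], 'tcp_rot': [-0.024, 3.141, -0.004], 'force': [-3.896, -11.619, 7.774], 'moment': [-1.708, 0.545, 0.016], 'gripper_force': 30.903, 'finger_gap': 0.181}
```

```bash
python3 -c "
from h import *
w=np.load('w1.npz')['w'];P=w.reshape(-1,3)
for n,z0,z1,y0,y1,x0,x1 in(('pad',64,72,20,45,558,578),('pad',64,72,20,45,600,622),('board',80,87,-5,25,558,578),('tongue',118,130,-5,25,575,605)):
    m=(P[:,2]>z0)&(P[:,2]<z1)&(P[:,1]>y0)&(P[:,1]<y1)&(P[:,0]>x0)&(P[:,0]<x1);print(n,m.sum(),np.percentile(P[m],[2,50,98],axis=0).round(1).tolist())
c=snap('wrist');w=cloud(c);np.save('w8.npy',w);P=w.reshape(-1,3)
for n,z0,z1,y0,y1,x0,x1 in(('pad',64,72,7,25,558,562),('pad',64,72,7,25,566,572),('board',80,87,-15,5,558,578),):
    m=(P[:,2]>z0)&(P[:,2]<z1)&(P[:,1]>y0)&(P[:,1]<y1)&(P[:,0]>x0)&(P[:,0]<x1);print(n,m.sum(),np.percentile(P[m],[2,50,98],axis=0).round(1).tolist())
    if n=='pad':print(np.sort(P[m,1]).round(1)[::4].tolist())
"
```

```text
pad 175 [[560.3, 26.6, 66.2], [569.0, 30.2, 68.8], [577.4, 34.1, 70.8]]
pad 175 [[600.5, 27.4, 66.5], [609.2, 31.1, 68.9], [618.9, 35.3, 70.4]]
board 273 [[558.5, 5.0, 80.7], [567.8, 9.4, 83.1], [577.4, 14.6, 84.9]]
tongue 527 [[580.4, 2.3, 121.0], [589.1, 9.9, 125.0], [599.1, 17.5, 126.7]]
pad 50 [[560.1, 10.0, 64.5], [560.8, 12.2, 68.6], [561.9, 14.6, 70.3]]
[10.0, 10.3, 10.5, 10.9, 11.3, 11.9, 12.0, 12.5, 13.0, 13.4, 13.8, 14.0, 14.6]
pad 172 [[566.1, 10.1, 66.0], [568.9, 13.8, 68.8], [571.7, 21.6, 70.5]]
[10.0, 10.1, 10.2, 10.5, 10.6, 10.7, 11.0, 11.1, 11.5, 11.6, 11.7, 12.0, 12.1, 12.2, 12.6, 12.7, 12.8, 13.1, 13.2, 13.2, 13.6, 13.7, 14.2, 14.2, 14.3, 14.7, 14.8, 14.9, 15.4, 15.5, 15.8, 15.9, 16.0, 16.3, 16.4, 16.5, 16.9, 17.0, 17.2, 17.5, 17.6, 17.9, 24.2]
board 811 [[558.7, -6.2, 81.2], [567.7, -1.3, 83.1], [577.5, 3.5, 84.5]]
```

The pad has stopped moving while the board advances. Compared with its relaxed spacing it's pressed about 5.5 mm, which is right. The front finger is close to green's lid, so I'll open only slightly, ease back and lift straight up.

Request:
send_rows(
  dp=[
    [0,0,0],
    [0,0,0],
    [0,-0.4,0],
    [0,-0.8,0],
    [0,-1.2,0],
    [0,-1.2,0],
    [0,-1.2,0],
  ],
  angular=[
    [0,0,0],
    [0,0,0],
    [0,0,0],
    [0,0,0],
    [0,0,0],
    [0,0,0],
    [0,0,0],
  ],
  jaw=[0.2,0.21,0.22,0.23,0.24,0.24,0.24],
)

```text
time_s: 47.0
eef_pos: [589.7, -0.8, 96.1]
tcp_rot: [-0.024, 3.141, -0.002]
force: [0.2, -9.1, 1.9]
finger_gap: 0.24
gripper_force: 4.1
```

```bash
python3 m.py
```

```text
red [587.5 109.  105.8]
green 101
pad 524 [10.2 13.9 23.2]
board 834 [-5.9 -1.2  3.7]
{'time_s': 47.05, 'qpos': [-0.063, 0.526, 1.536, -0.002, 1.079, -1.648], 'joint_vel': [0.002, -0.001, 0.0, 0.002, -0.001, -0.0], 'effort': [4.834, -61.507, -31.177, 1.643, -0.002, 0.004], 'eef_pos': [589.701, -0.784, 96.098], 'tcp_rot': [-0.024, 3.141, -0.002], 'force': [-1.314, -8.513, 1.276], 'moment': [-1.283, 0.036, 0.003], 'gripper_force': 4.136, 'finger_gap': 0.24}
```

A residual −8.5 N shows the front finger is bearing on green's lid. Ease back more.

Request:
send_rows(
  dp=[
    [0,-0.4,0],
    [0,-0.8,0],
    [0,-1.2,0],
    [0,-1.2,0],
  ],
  angular=[
    [0,0,0],
    [0,0,0],
    [0,0,0],
    [0,0,0],
  ],
  jaw=[0.24,0.24,0.24,0.24],
)

```text
time_s: 47.38
eef_pos: [589.7, -1.2, 96.0]
tcp_rot: [-0.025, 3.141, -0.001]
force: [0.7, -4.9, 2.6]
finger_gap: 0.243
gripper_force: 2.3
```

```bash
python3 m.py; python3 -c "
from h import *
c=snap('wrist');cv2.imwrite('pics/w9.png',cv2.resize(c['color'][190:390,240:520,::-1],None,fx=2.8,fy=2.8))"
```

```text
red [587.5 108.8 105.8]
green 101
pad 530 [10.1 13.8 22.7]
board 806 [-5.8 -1.1  3.5]
{'time_s': 47.433, 'qpos': [-0.064, 0.527, 1.536, -0.0, 1.079, -1.65], 'joint_vel': [0.003, 0.001, -0.0, -0.001, -0.001, -0.0], 'effort': [2.803, -61.242, -30.955, 0.961, 0.026, -0.01], 'eef_pos': [589.645, -1.118, 95.948], 'tcp_rot': [-0.025, 3.141, -0.001], 'force': [-0.198, -5.114, 2.684], 'moment': [-0.677, 0.027, -0.049], 'gripper_force': 2.5, 'finger_gap': 0.24}
```

View pics/w9.png

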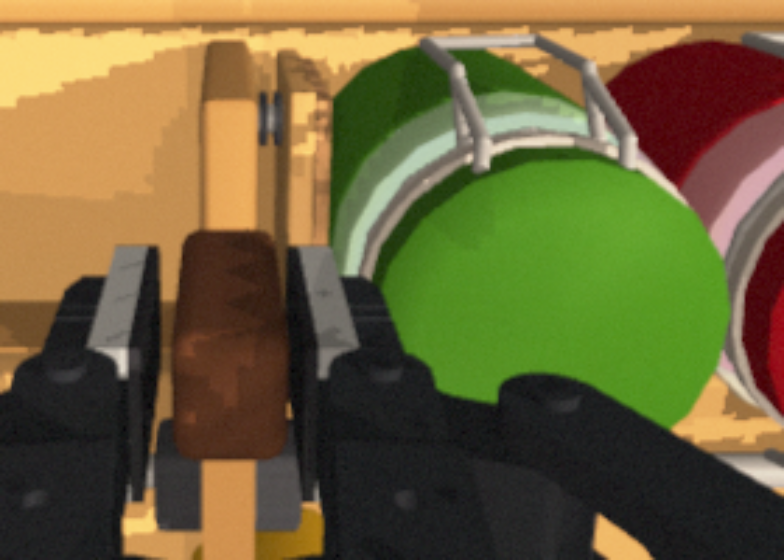

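The front finger's back touches green's lid at (385,300), and the tongue is free between the pads. I'll narrow slightly, ease back, then lift.

Request:
send_rows(
  dp=[
    [0,-0.4,0],
    [0,-0.8,0],
    [0,-1,0],
    [0,-1,0],
    [0,-1,0],
  ],
  angular=[
    [0,0,0],
    [0,0,0],
    [0,0,0],
    [0,0,0],
    [0,0,0],
  ],
  jaw=[0.23,0.22,0.22,0.22,0.22],
  grip_force=20,
)

```text
time_s: 47.9
eef_pos: [589.4, -1.6, 95.5]
tcp_rot: [0.025, -3.141, -0.001]
force: [0.1, 0.7, -1.3]
finger_gap: 0.221
gripper_force: 0.5
```

```bash
python3 m.py
```

```text
red [587.5 108.5 105.8]
green 109
pad 513 [10.1 13.7 22.1]
board 811 [-5.8 -1.3  3.4]
{'time_s': 47.95, 'qpos': [-0.065, 0.527, 1.536, 0.0, 1.079, -1.652], 'joint_vel': [0.001, 0.001, 0.001, -0.001, -0.0, 0.0], 'effort': [-0.818, -63.596, -32.609, -0.246, -0.069, 0.009], 'eef_pos': [589.41, -1.563, 95.558], 'tcp_rot': [0.025, -3.141, -0.0], 'force': [-0.119, 0.893, -0.712], 'moment': [0.238, -0.026, -0.037], 'gripper_force': 0.694, 'finger_gap': 0.22}
```

Request:
send_rows(
  dp=[
    [0,0.2,-2],
    [0,0.2,-5],
    [0,0.2,-9],
    [0,0.2,-14],
    [0,0.2,-20],
    [0,0.2,-27],
    [0,0.2,-35],
    [0,0.2,-45],
    [0,0.2,-60],
    [0,0.2,-80],
  ],
  angular=[
    [0,0,0],
    [0,0,0],
    [0,0,0],
    [0,0,0],
    [0,0,0],
    [0,0,0],
    [0,0,0],
    [0,0,0],
    [0,0,0],
    [0,0,0],
  ],
  jaw=[0.22,0.22,0.22,0.22,0.22,0.22,0.22,0.22,0.22,0.22],
)

```text
time_s: 48.78
eef_pos: [589.2, -1.7, 176.3]
tcp_rot: [0.025, -3.14, 0.0]
force: [-0.5, -1.0, -0.2]
finger_gap: 0.222
gripper_force: 0.0
```

Request:
send_rows(
  dp=[
    [0,10,-20],
    [0,20,-40],
    [0,30,-60],
    [0,40,-65],
    [0,45,-65],
    [0,45,-65],
    [0,45,-65],
  ],
  angular=[
    [0,0,0],
    [0,0,0],
    [0,0,0],
    [0,0,0],
    [0,0,0],
    [0,0,0],
    [0,0,0],
  ],
  jaw=[0.3,0.4,0.5,0.6,0.6,0.6,0.6],
)

```text
time_s: 49.37
eef_pos: [588.5, 43.3, 239.5]
tcp_rot: [0.025, -3.14, 0.0]
force: [0.4, -0.9, 1.3]
finger_gap: 0.601
gripper_force: 0.0
```

```bash
python3 -c "
from h import *
st();c=snap('wrist','w10.png');w=cloud(c);P=w.reshape(-1,3)
im=c['color'].astype(int);r,g,b=im[...,0],im[...,1],im[...,2]
for n,m in(('red',(r>110)&(g<40)&(b<40)),('green',(g>80)&(r<g-50)&(b<70))):
    m=m&(w[...,2]>98)&(w[...,2]<115);q=w[m];lo,hi=np.percentile(q,[1,99],axis=0);print(n,len(q),((lo+hi)/2).round(1),(hi-lo).round(1))
for n,z0,z1,y0,y1,x0,x1 in(('pad',64,72,7,25,558,580),('board',80,87,-15,5,558,578),('tongue',118,130,-15,15,575,605),('cheek',80,96,130,160,560,610)):
    m=(P[:,2]>z0)&(P[:,2]<z1)&(P[:,1]>y0)&(P[:,1]<y1)&(P[:,0]>x0)&(P[:,0]<x1);print(n,m.sum(),np.percentile(P[m],[2,50,98],axis=0).round(1).tolist())
"
```

```text
{'time_s': 49.367, 'qpos': [0.011, 0.385, 1.388, -0.0, 1.37, -1.576], 'joint_vel': [-0.012, 0.005, 0.002, -0.0, -0.0, -0.001], 'effort': [0.873, -60.987, -37.458, 0.043, 0.017, 0.077], 'eef_pos': [588.452, 43.32, 239.526], 'tcp_rot': [0.025, -3.14, 0.0], 'force': [0.426, -0.893, 1.264], 'moment': [-0.009, 0.007, 0.008], 'gripper_force': 0.0, 'finger_gap': 0.601}
red 2836 [587.8 110.7 105.9] [51.4 50.9  6.1]
green 3129 [589.4  48.9 106.1] [50.9 50.3  5.6]
pad 185 [[560.4, 10.3, 65.2], [570.0, 14.1, 68.6], [579.6, 17.7, 70.7]]
board 250 [[558.5, -5.4, 81.1], [568.1, -0.7, 83.1], [577.8, 3.8, 84.7]]
tongue 504 [[580.7, -8.1, 119.9], [589.2, 0.0, 125.1], [599.1, 7.3, 126.6]]
cheek 867 [[560.8, 141.8, 82.0], [581.2, 147.1, 91.1], [608.9, 154.3, 92.8]]
```

View pics/w10.png

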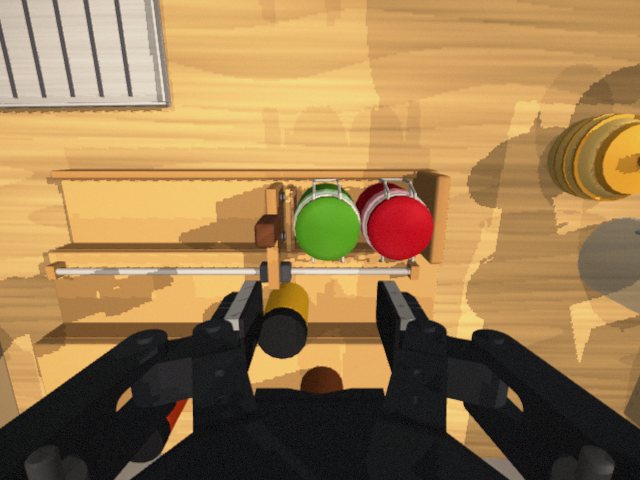

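Both jars stand closed up (spacing 61.8 mm, red's edge at the cheek), with clips front. The pad reads about 6–6.5 mm pressed. I'll ease the stop back about 1.3 mm by nudging the tongue with the front finger.

```bash
python3 -c "
from h import *
go((589.3,-1.6,176),180.95)"
```

```text
dp [-0.3, -44.6, 63.5] ang [-0.0, -0.1, -0.0]
```

Request:
send_rows(
  dp=[
    [0,-15,0],
    [0,-30,0],
    [0,-42,0],
    [0,-44.6,0],
    [0,-44.6,20],
    [0,-44.6,42],
    [0,-44.6,58],
    [0,-44.6,63],
    [0,-44.6,63],
    [0,-44.6,63],
  ],
  angular=[
    [0,0,0],
    [0,0,0],
    [0,0,0],
    [0,0,0],
    [0,0,0],
    [0,0,0],
    [0,0,0],
    [0,0,0],
    [0,0,0],
    [0,0,0],
  ],
  jaw=[0.22,0.22,0.22,0.22,0.22,0.22,0.22,0.22,0.22,0.22],
)

```text
time_s: 50.25
eef_pos: [589.8, -1.2, 178.4]
tcp_rot: [-0.025, 3.141, 0.0]
force: [0.6, -0.3, 0.1]
finger_gap: 0.222
gripper_force: 0.0
```

```bash
python3 -c "
from h import *
st();go((589.3,-1.5,97),180.95)"
```

```text
{'time_s': 50.25, 'qpos': [-0.064, 0.433, 1.466, 0.0, 1.242, -1.651], 'joint_vel': [0.0, -0.016, -0.012, -0.0, -0.001, -0.002], 'effort': [-0.047, -58.934, -33.689, 0.0, -0.085, 0.004], 'eef_pos': [589.82, -1.176, 178.426], 'tcp_rot': [-0.025, 3.141, 0.0], 'force': [0.622, -0.344, 0.083], 'moment': [0.004, -0.027, 0.001], 'gripper_force': 0.0, 'finger_gap': 0.222}
dp [0.6, -0.3, 81.4] ang [0.0, 0.0, -0.0]
```

Request:
send_rows(
  dp=[
    [0,0,0],
    [0,0,15],
    [0,0,30],
    [0,0,42],
    [0,0,50],
    [0,0,56],
    [0,0,60],
    [0,0,64],
    [0,0,65],
    [0,0,65],
  ],
  angular=[
    [0,0,0],
    [0,0,0],
    [0,0,0],
    [0,0,0],
    [0,0,0],
    [0,0,0],
    [0,0,0],
    [0,0,0],
    [0,0,0],
    [0,0,0],
  ],
  jaw=[0.26,0.26,0.26,0.26,0.26,0.26,0.26,0.26,0.26,0.26],
)

```text
time_s: 51.08
eef_pos: [589.6, -1.3, 112.9]
tcp_rot: [-0.025, 3.141, 0.0]
force: [0.2, 0.6, -0.3]
finger_gap: 0.26
gripper_force: 0.0
```

```bash
cat > m2.py <<'E'
from h import *
st();c=snap('wrist');w=cloud(c);P=w.reshape(-1,3)
for n,z0,z1,y0,y1,x0,x1 in(('pad',64,72,7,25,558,562),('board',80,87,-15,5,558,578),('tongue',118,130,-15,15,575,605)):
    m=(P[:,2]>z0)&(P[:,2]<z1)&(P[:,1]>y0)&(P[:,1]<y1)&(P[:,0]>x0)&(P[:,0]<x1)
    if m.any(): print(n,m.sum(),np.percentile(P[m],[2,50,98],axis=0).round(1).tolist())
E
python3 m2.py
```

```text
{'time_s': 51.083, 'qpos': [-0.064, 0.505, 1.524, 0.0, 1.112, -1.651], 'joint_vel': [-0.0, -0.008, -0.006, -0.0, 0.005, 0.001], 'effort': [-0.004, -62.07, -32.554, -0.0, -0.088, 0.0], 'eef_pos': [589.63, -1.252, 112.885], 'tcp_rot': [-0.025, 3.141, 0.0], 'force': [0.184, 0.577, -0.299], 'moment': [-0.034, 0.061, 0.024], 'gripper_force': 0.0, 'finger_gap': 0.26}
pad 41 [[560.1, 10.0, 64.6], [560.7, 12.5, 68.6], [561.8, 14.8, 70.0]]
board 661 [[558.7, -5.7, 81.2], [567.7, -1.1, 83.2], [577.5, 3.4, 84.7]]
tongue 2124 [[577.9, -13.4, 118.6], [587.0, -0.4, 124.9], [599.0, 13.6, 129.1]]
```

Now nudge −y in small steps.

Request:
send_rows(
  dp=[
    [0,-0.7,0],
    [0,-1.4,0],
    [0,-2,0],
    [0,-2.3,0],
    [0,-2.6,0],
    [0,-2.9,0],
    [0,-3.2,0],
    [0,-3.2,0],
  ],
  angular=[
    [0,0,0],
    [0,0,0],
    [0,0,0],
    [0,0,0],
    [0,0,0],
    [0,0,0],
    [0,0,0],
    [0,0,0],
  ],
  jaw=[0.26,0.26,0.26,0.26,0.26,0.26,0.26,0.26],
)

```text
time_s: 51.8
eef_pos: [589.7, -4.3, 113.0]
tcp_rot: [-0.025, 3.141, 0.0]
force: [0.5, 4.0, 2.5]
finger_gap: 0.259
gripper_force: 2.1
```

```bash
python3 m2.py
```

```text
{'time_s': 51.8, 'qpos': [-0.069, 0.505, 1.524, 0.0, 1.112, -1.656], 'joint_vel': [-0.0, 0.0, 0.0, -0.001, -0.001, -0.0], 'effort': [-2.472, -60.74, -31.761, -0.904, -0.069, -0.001], 'eef_pos': [589.704, -4.283, 112.985], 'tcp_rot': [-0.025, 3.141, 0.0], 'force': [0.481, 3.964, 2.474], 'moment': [0.725, 0.009, 0.065], 'gripper_force': 2.072, 'finger_gap': 0.259}
pad 42 [[560.2, 10.1, 64.6], [560.8, 12.2, 68.6], [561.8, 14.6, 70.5]]
board 659 [[558.8, -6.6, 81.3], [567.8, -2.1, 83.2], [577.4, 2.5, 84.6]]
tongue 1959 [[577.9, -9.1, 118.7], [586.9, -0.7, 125.0], [599.1, 12.1, 128.6]]
```

The push-back force is 4 N. With 8 N of friction that means a spring force of about 4 N, so the pad is at half. Clear off.

Request:
send_rows(
  dp=[
    [0,0.8,0],
    [0,1.6,0],
    [0,2,0],
    [0,2,0],
    [0,2,-5],
    [0,2,-15],
    [0,2,-30],
    [0,2,-55],
    [0,2,-80],
    [0,2,-110],
  ],
  angular=[
    [0,0,0],
    [0,0,0],
    [0,0,0],
    [0,0,0],
    [0,0,0],
    [0,0,0],
    [0,0,0],
    [0,0,0],
    [0,0,0],
    [0,0,0],
  ],
  jaw=[0.26,0.26,0.26,0.26,0.26,0.26,0.26,0.26,0.26,0.26],
)

```text
time_s: 52.68
eef_pos: [589.1, -2.5, 224.2]
tcp_rot: [0.025, -3.141, 0.0]
force: [0.2, 0.6, -0.4]
finger_gap: 0.26
gripper_force: 0.0
```

Request:
send_rows(
  dp=[
    [0,0,-10],
    [0,15,-15],
    [0,30,-15],
    [0,45,-15],
    [0,45,-15],
    [0,45,-15],
    [0,45,-15],
    [0,45,-15],
  ],
  angular=[
    [0,0,0],
    [0,0,0],
    [0,0,0],
    [0,0,0],
    [0,0,0],
    [0,0,0],
    [0,0,0],
    [0,0,0],
  ],
  jaw=[0.26,0.4,0.5,0.6,0.6,0.6,0.6,0.6],
)

```text
time_s: 53.35
eef_pos: [588.9, 41.9, 237.9]
tcp_rot: [-0.024, 3.141, -0.0]
force: [0.4, -0.8, -0.3]
finger_gap: 0.604
gripper_force: 0.0
```

```bash
python3 -c "
from h import *
exec(open('m2.py').read().replace('558,562','558,580').replace('from h import *',''))
im=c['color'].astype(int);r,g,b=im[...,0],im[...,1],im[...,2]
for n,m in(('red',(r>110)&(g<40)&(b<40)),('green',(g>80)&(r<g-50)&(b<70))):
    m=m&(w[...,2]>98)&(w[...,2]<115);q=w[m];lo,hi=np.percentile(q,[1,99],axis=0);print(n,len(q),((lo+hi)/2).round(1),(hi-lo).round(1))
"
```

```text
{'time_s': 53.35, 'qpos': [0.009, 0.386, 1.391, -0.0, 1.365, -1.577], 'joint_vel': [-0.0, 0.001, -0.0, -0.0, -0.001, 0.004], 'effort': [0.433, -59.932, -36.772, 0.008, 0.008, -0.008], 'eef_pos': [588.875, 41.877, 237.907], 'tcp_rot': [-0.024, 3.141, -0.0], 'force': [0.443, -0.764, -0.258], 'moment': [0.039, -0.046, 0.035], 'gripper_force': 0.0, 'finger_gap': 0.604}
pad 192 [[560.6, 10.9, 65.0], [570.5, 14.6, 68.6], [579.7, 21.0, 70.9]]
board 250 [[558.9, -6.5, 81.1], [568.4, -1.7, 83.1], [577.4, 3.1, 84.8]]
tongue 512 [[580.5, -8.9, 118.8], [589.1, -1.1, 125.0], [599.1, 6.3, 126.5]]
red 2883 [588.  110.6 105.8] [51.4 51.1  5.9]
green 3157 [589.3  49.1 106.1] [50.8 50.2  5.7]
```

```bash
python3 -c "
from rig import ctrl
print(ctrl.sign_off())"
```

```text
the job is handed in; nothing more can be done
None
```

The job is handed in: the orange jar was absent, so red then green were each tipped to 40° for over three seconds and stood on the front tier with clips to the front. They are closed up against the cheek, with the stop let go and its pad pressed in about 5 mm by my estimate; the sign-off gave no verdict.

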